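# Shim the sagging shelf and stock the organizer

### The arm

A 6-joint arm with a two-finger parallel gripper is mounted at the origin on the work surface. World frame = base frame: x ahead of the robot, y to its left, z up, the work surface at z = 0. Lengths are in mm, angles in degrees, forces in N, time in s.
With the tool pointing down it reaches from about 325 to 925 mm from the base axis. Payload 3.1 kg.
Tool frame: the origin (TCP) lies at the very end of the fingers, on their centre line; the grasp point (between the pads) lies 19 mm behind it; z points along the fingers, y is the line along which they close (so a half turn about z gives the same grasp; the last joint's range is limited). The gripper opens to 85 mm and grips with 20 to 120 N. Pads are 22 mm wide; open, the fingers measure 114 mm over their backs; the gripper's body (76 mm by 85 mm) begins 54 mm behind the grasp point. The pads swing forward as they close: fully open they stand 13 mm farther back than shut.
Start: joints at [61.123, 12.427, 92.441, -0, 75.132, -6.429], TCP at [238.641, 577.659, 231.3] pointing down, gripper open.
Joint ranges: [-157.48, 157.48], [-44.54, 120.13], [17.64, 146.25], [-64.5, 244.5], [7.68, 150.69], [-147.95, 147.95]. Speed limits (degrees/s): [159.86, 159.86, 180, 180, 180, 180].

### API

Orientations are given as a 3x3 rotation matrix whose columns are the frame's x, y, z axes.
In Python, from rig import get_state, capture, sign_off, masks_of gives the robot as it stands.
- The arm moves only by the tool drive_tool, never from a script. Its argument "motion" is a list of rows, each an object of numbers: "wx", "wy", "wz": the turn, a rotation vector about the tool's x, y, z in degrees; "dx", "dy", "dz": the shift along the tool's x, y, z in cm; "claw": the closure, from 0 (fully open) to 1 (shut). In form: [{"wx": .., "wy": .., "wz": .., "dx": .., "dy": .., "dz": .., "claw": ..}, ...]. A call has 1 to 20 rows; each row is the pose to reach, as a shift and turn from the pose commanded when the call began, along the tool's axes at that moment; what a row does not reach only later rows make up. A row lasts 1/10 s, in which the tool goes at most 50 mm and 8.59 degrees, less where a joint would pass 70% of its speed; a pose out of reach is approached as far as the arm can. A call with a gripper value outside its range is refused whole. The fingers move at their own pace and stop on an object; the grip force is fixed at half the most. Time passes only in rows, so rows that repeat a pose let the fingers close. It gives the time, the measured TCP pose, the force, the opening and the grip force at its end, in the units of the state.
- get_state(): the state, without advancing time (a new reading comes with each control period).
- capture(name): name is "side" or "top" or "wrist"; returns a dict with "pixels" (420x560x3 uint8, blue, green, red), "camera_matrix" (3x3 intrinsics, pixels), "k1" (the pictures are not rectified: a ray, as slopes to the right and down, at radius r is drawn at 1 + k1 r^2 times it, then the intrinsics apply), "camera_from_world" (4x4, takes a point from world to camera coordinates). Camera axes: x right, y up, looking along -z (the intrinsics and any distortion apply to the point x, -y, -z); pixel columns grow to the right and rows downward; lengths in mm; the calibration is good to about 2 mm. A picture is of the moment at which its call begins. There is no depth.
- sign_off(): hands the job in; it is judged then, once.
Trained networks look in a picture, given as the dict that the camera call returned (one of the last four; its "shot" number tells which), for a name from the list of things; names that differ only in an ending like _2 or _b are one class to them, and where a whole thing is asked for, a point or a joint stands for the part that bears it (a point fixed in the world has none). Each returns a list of dicts, best first, with "p" (0 to 1); they miss things now and then, are a little off and sometimes report something else, mostly with a low value. They report only what shows in the picture. A call takes as long as a camera call.
- masks_of(picture, name): "pixels" (420x560 bool, what is visible of it) and "position" ([column, row] in pixels, amid what is visible of it).
The state is a dict: "time": time; "qpos": joint angles; "qvel": joint speeds; "effort": joint torques, N m; "tcp_pos": TCP position; "tool_rot": TCP orientation; "force": force on the tool from outside, world axes, zero at the start; "wrist_torque": the same for the moment, N m; "opening": opening from 0.0 (shut) to 1.0 (fully open); "finger_force": force on a finger pad.
Only numpy, scipy, OpenCV 4.12 (cv2) and the standard library are available. Lean on these libraries where they do the work, as an engineer would, in place of code of your own. Each camera call takes 0.05 s, during which the arm holds its last target. There are 200 camera calls.

### The job

The walnut shelf that carries the clear organizer sags at its free end: push the wooden wedge under that end until the shelf sits level, and leave the wedge there. Then lay every loose white nozzle in the organizer, and after that set the clear cover on the organizer so that it sits fully down and level on the rim all round, with the shelf still level.

Things in the scene. Friction and masses are not known exactly. Their poses are not given: they have to be found in the camera images.
- shelf (a joint): tilt of the walnut shelf about its pivot, rad: 0 = level, negative = free end hangs low (about -0.06 at the start, on a stop), positive = too high (at most 0.03). It turns freely, falls back by its own weight and bears with about 4 to 6 N on a wedge under its free end
- edge (a point): middle of the lower edge of the shelf's free end: 30 mm above the table when level, about 10 mm at the start. The shelf is a dark walnut board 130 (x) x 330 (y) x 18 mm; in its frame +y runs along it from the free end to the fixed pivot bracket, x across, z up. Beneath it is open for 170 mm in from the free end
- rim (a point): centre of the top rim of the clear open-topped organizer fixed on the middle of the shelf (tilts with it, same axes; the free end is 165 mm towards -y). Outside 120 (x) x 240 (y) mm, 54 mm tall, walls and floor 4 mm: inside 112 x 232 mm, 50 mm deep. Rim 102 mm above the table when level
- wedge_grip (a point): centre (30 mm up) of the grip block on the thick end of the loose pale wooden wedge; +x points to its thin tip, z up. Block 36 mm wide (y), 30 long (x), 60 tall; from it the ramp, 44 mm wide, 140 mm long, falls evenly from 36 mm to 5 mm at the tip. Its flat underside lies on the table. Pushed squarely in by about 113 mm it holds the shelf level; it stays by friction
- wedge_tip (a point): middle of the bottom edge of the wedge's thin tip, 155 mm from wedge_grip along +x and 30 mm below it; same axes
- cover_grip (a point): point in the black grip block (18 mm wide x, 90 long y, 38 tall) on the middle of the loose clear cover, 14 mm below the block's top, 28 mm above the underside of the plate (128 x, 248 y, 4 thick). Four round-ended pegs, 8 mm thick, 10 mm long, under the plate at x 48, y 108 mm from its middle, fit inside the organizer with 4 mm play, either way round. It starts standing on its pegs
- nozzle1_mid (a point): middle (on its axis, 45 mm from either end) of one of two to four loose white nozzles, all alike (absent: None): 90 mm long, a 26 mm square collar 16 mm long at its -x end, then a cone 20 mm thick falling to 10 mm at its +x tip, 16 mm thick here. Lies on collar and tip, nose down by 6 degrees, this point 10 mm up
- nozzle2_mid (a point): middle (on its axis, 45 mm from either end) of one of two to four loose white nozzles, all alike (absent: None): 90 mm long, a 26 mm square collar 16 mm long at its -x end, then a cone 20 mm thick falling to 10 mm at its +x tip, 16 mm thick here. Lies on collar and tip, nose down by 6 degrees, this point 10 mm up
- nozzle3_mid (a point): middle (on its axis, 45 mm from either end) of one of two to four loose white nozzles, all alike (absent: None): 90 mm long, a 26 mm square collar 16 mm long at its -x end, then a cone 20 mm thick falling to 10 mm at its +x tip, 16 mm thick here. Lies on collar and tip, nose down by 6 degrees, this point 10 mm up
- nozzle4_mid (a point): middle (on its axis, 45 mm from either end) of one of two to four loose white nozzles, all alike (absent: None): 90 mm long, a 26 mm square collar 16 mm long at its -x end, then a cone 20 mm thick falling to 10 mm at its +x tip, 16 mm thick here. Lies on collar and tip, nose down by 6 degrees, this point 10 mm up

How it is judged:
By the outcome, as a careful person would: the job done as asked, in the order asked, and still so for the second after the job is handed in, with the robot touching nothing.
Of nozzle1, nozzle2, nozzle3, nozzle4 only 2 to 4 are there at a start; the rules pass over those that are not, and their reading is None.
At some moment in a run one of nozzle1, nozzle2, nozzle3, nozzle4, cover may be knocked a few centimetres aside while the robot is not near it.
Once in a run the grip may slacken for a moment while it holds something.
It also fails if it takes over 210 s, if anything falls off the work surface, if the arm or the gripper's body presses on something with over 40 N, if the wrist force passes 120 N, or if a joint passes its speed limit or range.

## Working session

There is one attempt and no reset: what is moved stays moved. The work goes in short steps, Python scripts to look and compute and a tool call to move; the robot and the scene stay as the last step left them, time stands still between calls to the robot, and variables do not carry over. Pictures are saved under pics/ and viewed, at most 14 in all, crops included, and the job is handed in when it is done.

Besides the shell and the picture viewer there is one more tool, called after ">>>" as name([rows], argument=value, ...), one row to a line, values as JSON. drive_tool: Moves the arm, as the interface text tells. Its arguments: {"type":"object","properties":{"motion":{"type":"array"}},"required":["motion"]}

```bash
ls; mkdir -p pics
cat > h.py <<'E'
import numpy as np, cv2, pickle
from rig import get_state, capture, sign_off, masks_of
np.set_printoptions(precision=1, suppress=True)
def ray(p,uv):
    K=np.array(p["camera_matrix"]);k=p["k1"]
    d=(np.array(uv,float)-K[:2,2])/[K[0,0],K[1,1]]
    s=d.copy()
    for _ in range(20): s=d/(1+k*(s@s))
    T=np.array(p["camera_from_world"]);R=T[:3,:3]
    return -R.T@T[:3,3], R.T@np.array([s[0],-s[1],-1.])
def onz(p,uv,z):
    o,d=ray(p,uv); return o+d*(z-o[2])/d[2]
def tri(obs):
    A=np.zeros((3,3));b=np.zeros(3);L=[]
    for p,uv in obs:
        o,d=ray(p,uv);d=d/np.linalg.norm(d);P=np.eye(3)-np.outer(d,d);A+=P;b+=P@o;L.append((o,P))
    x=np.linalg.solve(A,b); return x,[float(np.linalg.norm(P@(x-o))) for o,P in L]
def proj(p,X):
    T=np.array(p["camera_from_world"]);c=T[:3,:3]@np.array(X,float)+T[:3,3]
    s=np.array([c[0],-c[1]])/-c[2]; s=s*(1+p["k1"]*(s@s)); K=np.array(p["camera_matrix"])
    return K[:2,:2]@s+K[:2,2]
def corners(m):
    c=max(cv2.findContours(m.astype(np.uint8),cv2.RETR_EXTERNAL,cv2.CHAIN_APPROX_NONE)[0],key=cv2.contourArea)
    return cv2.minAreaRect(c)
def cap(n,save=None):
    p=capture(n)
    if save: cv2.imwrite("pics/"+save+".png",p["pixels"])
    return p
E
python3 - <<'E'
from h import *
s=get_state(); print(s)
for n in("top","side","wrist"):
    p=cap(n,n+"0"); T=np.array(p["camera_from_world"]); print(n,-T[:3,:3].T@T[:3,3],p["k1"],p["camera_matrix"][0])
    if n=="wrist": continue
    for t in("shelf","rim","wedge_grip","cover_grip","nozzle1_mid"):
        for m in masks_of(p,t)[:5]:
            r=corners(m["pixels"]); print(n,t,round(m["p"],2),np.array(m["position"]),m["pixels"].sum(),np.array(r[0]),np.array(r[1]),round(r[2]))
E
```

```text
pics
{'time': 0.0, 'qpos': array([61.1, 12.5, 92.5, -0. , 75.1, -6.4]), 'qvel': array([ 0.1,  0.1,  0.1,  0. , -0.1, -0. ]), 'effort': array([  0. , -39.7, -30.4,  -0. ,   0. ,   0. ]), 'tcp_pos': array([238.2, 576.9, 230. ]), 'tool_rot': array([[-0.9,  0.4, -0. ],
       [ 0.4,  0.9, -0. ],
       [ 0. , -0. , -1. ]]), 'force': array([ 0.2, -0.7, -0.2]), 'wrist_torque': array([-0.,  0.,  0.]), 'finger_force': 0.0, 'opening': 1.0012108398842032}
top [ 371.6  -27.7 1416.9] -0.0272699687900461 [446.7   0.  278.5]
top shelf 0.96 [256.8 179.2] 4622 [257.2 177.6] [106.6  44.5] 1
top rim 0.82 [257.5 179.5] 4579 [257.  177.7] [105.3  44.6] 2
top wedge_grip 0.86 [396.5 212.2] 877 [394.9 212.8] [59.3 16.4] 17
top cover_grip 0.61 [145.  222.2] 3205 [145.9 223.7] [41.8 79.4] 9
top cover_grip 0.49 [258.6 176.2] 4714 [256.7 177.5] [106.3  46.2] 2
top nozzle1_mid 0.73 [269.9 253.2] 167 [271. 248.] [28.  8.] 90
side [ -80.7 -680.5  630.5] -0.12400492505267142 [454.5   0.  278.1]
side shelf 0.9 [293.7 198.2] 5610 [292.1 200.1] [123.8  57.3] 31
side rim 0.57 [292.9 200.9] 5563 [292.  199.2] [123.3  56.5] 32
side wedge_grip 0.88 [409.2 313. ] 2070 [407.8 311. ] [82.3 36.8] 39
side wedge_grip 0.64 [309.4 305.8] 387 [311.7 301.7] [18.  37.2] 40
side cover_grip 0.58 [164.7 183.1] 1995 [167.5 182.4] [26.2 92.6] 72
side nozzle1_mid 0.6 [222.5 252.6] 306 [231.7 254.8] [14.7 35.7] 79
wrist [167.  608.  373.9] -0.06257452880353384 [354.3   0.  280.8]
```

View pics/top0.png

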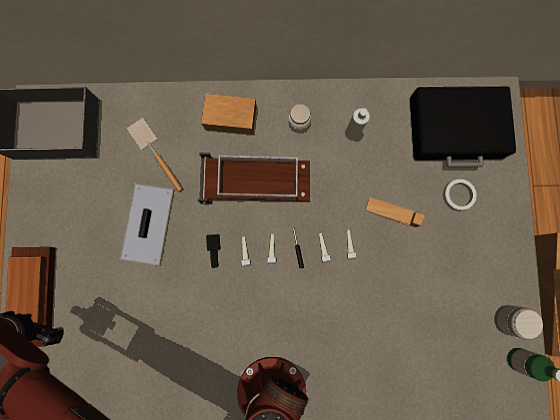

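View pics/side0.png

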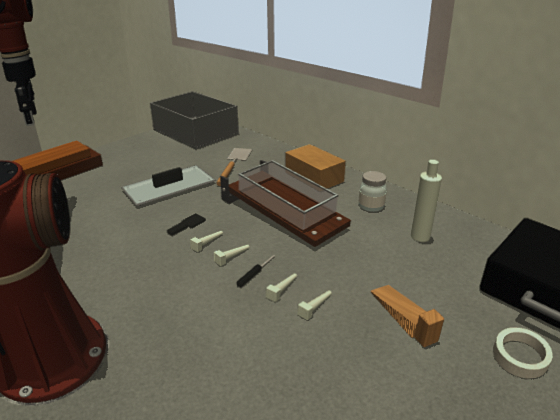

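Top view: shelf with the organizer at about (257,178), free end to the right at column 310. The wedge is at (395,212) with its tip to the left, and the cover at (146,223). There are four nozzles at (245,250), (272,248), (325,247) and (351,244); the black tools among them are decoys. The side view agrees.

```bash
cat >> h.py <<'E'
def go(target=None,R=None):
    "print shift (cm) and turn (deg rotvec) in tool axes from the measured pose"
    from scipy.spatial.transform import Rotation as Ro
    s=get_state();Rt=np.array(s["tool_rot"])
    if target is not None: print("d cm",np.round(Rt.T@(np.array(target)-s["tcp_pos"])/10,2))
    if R is not None: print("w deg",np.round(Ro.from_matrix(Rt.T@R).as_rotvec(degrees=True),1))
def down(ydeg):
    "tool pointing down, tool y at world angle ydeg, x=y cross z"
    a=np.radians(ydeg);y=np.array([np.cos(a),np.sin(a),0]);z=np.array([0,0,-1.])
    return np.c_[np.cross(y,z),y,z]
E
python3 - <<'E'
from h import *
s=get_state();R=np.array(s["tool_rot"])
w=cap("wrist");T=np.array(w["camera_from_world"]);c=-T[:3,:3].T@T[:3,3]
print("cam in tool",R.T@(c-s["tcp_pos"]),"axes(cols x,y,-z)",R.T@T[:3,:3].T)
print(R)
t=cap("top")
for n,uv,z in [("freeendR",(309,160),25),("freeendR2",(309,201),25),("pivotU",(203,160),48),("wtip",(366,203),5),("wgrip",(418,218),60),("cov",(146,223),42),("n1",(245,250),10),("n2",(272,248),10),("n3",(325,247),10),("n4",(351,244),10)]:
    print(n,onz(t,uv,z))
tar=onz(t,(400,213),30); print(tar)
# axis from wedge tip->grip
a=onz(t,(366,203),5);b=onz(t,(418,218),60);d=a-b;print("wedge axis deg",np.degrees(np.arctan2(d[1],d[0])))
E
```

```text
cam in tool [  77.8    0.7 -142.6] axes(cols x,y,-z) [[ 0.   1.   0.3]
 [ 1.  -0.  -0. ]
 [ 0.   0.3 -1. ]]
[[-0.9  0.4  0. ]
 [ 0.4  0.9  0. ]
 [-0.   0.  -1. ]]
freeendR [ 712.7 -131.8   25. ]
freeendR2 [ 580.3 -127.9   25. ]
pivotU [713.5 203.   48. ]
wtip [ 573.4 -311.5    5. ]
wgrip [ 516.1 -458.    60. ]
cov [518.4 380.   42. ]
n1 [430.9  76.2  10. ]
n2 [435.6  -8.6  10. ]
n3 [ 435.5 -175.1   10. ]
n4 [ 443.3 -257.2   10. ]
[ 536.1 -411.8   30. ]
wedge axis deg 68.64024837929942
```

View pics/wrist0.png

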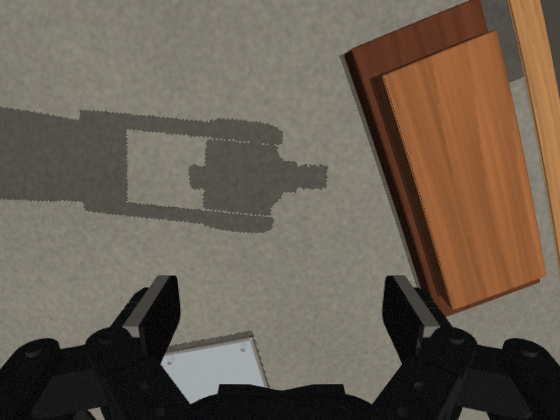

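Run:
```python
from h import *
go([540,-400,260],down(-21))
```

```text
d cm [-65.2 -78.8  -2.9]
w deg [ 0.  -0.  88.6]
```

>>> drive_tool([
  {"wz": 8,"dx": -3.2,"dy": -3.9,"dz": -2.9,"claw": 0},
  {"wz": 88.6,"dx": -65.2,"dy": -78.8,"dz": -2.9,"claw": 0},
  {"wz": 88.6,"dx": -65.2,"dy": -78.8,"dz": -2.9,"claw": 0},
  {"wz": 88.6,"dx": -65.2,"dy": -78.8,"dz": -2.9,"claw": 0},
  {"wz": 88.6,"dx": -65.2,"dy": -78.8,"dz": -2.9,"claw": 0},
  {"wz": 88.6,"dx": -65.2,"dy": -78.8,"dz": -2.9,"claw": 0},
  {"wz": 88.6,"dx": -65.2,"dy": -78.8,"dz": -2.9,"claw": 0},
  {"wz": 88.6,"dx": -65.2,"dy": -78.8,"dz": -2.9,"claw": 0},
  {"wz": 88.6,"dx": -65.2,"dy": -78.8,"dz": -2.9,"claw": 0},
  {"wz": 88.6,"dx": -65.2,"dy": -78.8,"dz": -2.9,"claw": 0},
  {"wz": 88.6,"dx": -65.2,"dy": -78.8,"dz": -2.9,"claw": 0},
  {"wz": 88.6,"dx": -65.2,"dy": -78.8,"dz": -2.9,"claw": 0},
  {"wz": 88.6,"dx": -65.2,"dy": -78.8,"dz": -2.9,"claw": 0},
  {"wz": 88.6,"dx": -65.2,"dy": -78.8,"dz": -2.9,"claw": 0},
  {"wz": 88.6,"dx": -65.2,"dy": -78.8,"dz": -2.9,"claw": 0},
  {"wz": 88.6,"dx": -65.2,"dy": -78.8,"dz": -2.9,"claw": 0},
  {"wz": 88.6,"dx": -65.2,"dy": -78.8,"dz": -2.9,"claw": 0},
  {"wz": 88.6,"dx": -65.2,"dy": -78.8,"dz": -2.9,"claw": 0},
  {"wz": 88.6,"dx": -65.2,"dy": -78.8,"dz": -2.9,"claw": 0},
  {"wz": 88.6,"dx": -65.2,"dy": -78.8,"dz": -2.9,"claw": 0},
])

```text
validation failed for argument at $.mo...
```

>>> drive_tool([
  {"wx": 0,"wy": 0,"wz": 88.6,"dx": -65.2,"dy": -78.8,"dz": -2.9,"claw": 0},
  {"wx": 0,"wy": 0,"wz": 88.6,"dx": -65.2,"dy": -78.8,"dz": -2.9,"claw": 0},
  {"wx": 0,"wy": 0,"wz": 88.6,"dx": -65.2,"dy": -78.8,"dz": -2.9,"claw": 0},
  {"wx": 0,"wy": 0,"wz": 88.6,"dx": -65.2,"dy": -78.8,"dz": -2.9,"claw": 0},
  {"wx": 0,"wy": 0,"wz": 88.6,"dx": -65.2,"dy": -78.8,"dz": -2.9,"claw": 0},
  {"wx": 0,"wy": 0,"wz": 88.6,"dx": -65.2,"dy": -78.8,"dz": -2.9,"claw": 0},
  {"wx": 0,"wy": 0,"wz": 88.6,"dx": -65.2,"dy": -78.8,"dz": -2.9,"claw": 0},
  {"wx": 0,"wy": 0,"wz": 88.6,"dx": -65.2,"dy": -78.8,"dz": -2.9,"claw": 0},
  {"wx": 0,"wy": 0,"wz": 88.6,"dx": -65.2,"dy": -78.8,"dz": -2.9,"claw": 0},
  {"wx": 0,"wy": 0,"wz": 88.6,"dx": -65.2,"dy": -78.8,"dz": -2.9,"claw": 0},
  {"wx": 0,"wy": 0,"wz": 88.6,"dx": -65.2,"dy": -78.8,"dz": -2.9,"claw": 0},
  {"wx": 0,"wy": 0,"wz": 88.6,"dx": -65.2,"dy": -78.8,"dz": -2.9,"claw": 0},
  {"wx": 0,"wy": 0,"wz": 88.6,"dx": -65.2,"dy": -78.8,"dz": -2.9,"claw": 0},
  {"wx": 0,"wy": 0,"wz": 88.6,"dx": -65.2,"dy": -78.8,"dz": -2.9,"claw": 0},
  {"wx": 0,"wy": 0,"wz": 88.6,"dx": -65.2,"dy": -78.8,"dz": -2.9,"claw": 0},
  {"wx": 0,"wy": 0,"wz": 88.6,"dx": -65.2,"dy": -78.8,"dz": -2.9,"claw": 0},
  {"wx": 0,"wy": 0,"wz": 88.6,"dx": -65.2,"dy": -78.8,"dz": -2.9,"claw": 0},
  {"wx": 0,"wy": 0,"wz": 88.6,"dx": -65.2,"dy": -78.8,"dz": -2.9,"claw": 0},
  {"wx": 0,"wy": 0,"wz": 88.6,"dx": -65.2,"dy": -78.8,"dz": -2.9,"claw": 0},
  {"wx": 0,"wy": 0,"wz": 88.6,"dx": -65.2,"dy": -78.8,"dz": -2.9,"claw": 0},
])

```text
time: 2.75
tcp_pos: [533.8, -379.6, 259.7]
tool_rot: [[0.36, 0.933, 0.0], [0.933, -0.36, -0.0], [0.0, 0.0, -1.0]]
force: [1.5, 0.8, 0.3]
opening: 1.002
finger_force: 0.0
```

Run:
```python
from h import *
w=cap("wrist","w1")
for t in("wedge_grip","shelf"):
    for m in masks_of(w,t)[:2]:
        print(t,m["p"],m["position"],m["pixels"].sum())
        c=max(cv2.findContours(m["pixels"].astype(np.uint8),cv2.RETR_EXTERNAL,cv2.CHAIN_APPROX_NONE)[0],key=cv2.contourArea)
        print(cv2.approxPolyDP(c,4,True)[:,0].tolist())
print(get_state()["tcp_pos"])
```

```text
wedge_grip 0.79 [292.6, 180.5] 6483
[[273, 105], [271, 234], [275, 267], [305, 268], [313, 106]]
[ 533.4 -380.3  258.3]
```

View pics/w1.png

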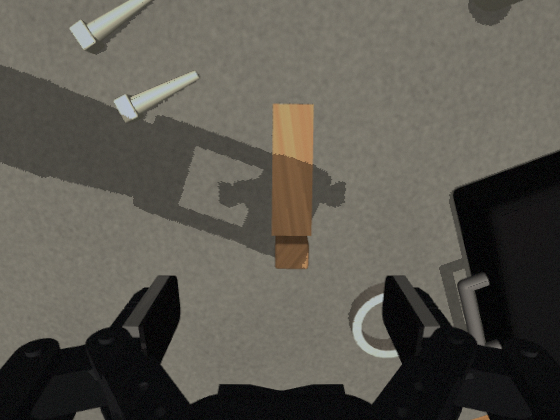

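The wedge runs straight down the picture: tip edge at (273–313,105), rear top of the grip block at (276–309,268). The shelf is out of view.

Run:
```python
from h import *
w=cap("wrist"); 
tip=(onz(w,(273,104.5),5)+onz(w,(313.5,105),5))/2
rear=(onz(w,(275.5,268),60)+onz(w,(308,268.5),60))/2
print(tip,rear,np.linalg.norm((tip-rear)[:2]),"exp 170")
print(onz(w,(273,104.5),5)-onz(w,(313.5,105),5), onz(w,(275.5,268),60)-onz(w,(308,268.5),60))
d=(tip-rear)[:2];a=np.degrees(np.arctan2(d[1],d[0]));u=d/np.linalg.norm(d)
g=tip[:2]-155*u; print("axis",a,"grip",g,rear[:2]+15*u)
t=cap("top");s=cap("side")
m=masks_of(t,"wedge_grip")[0];print(tip,proj(t,np.r_[tip[:2],2]),proj(s,np.r_[tip[:2],2]),proj(t,np.r_[g,60]),proj(s,np.r_[g,60]))
go(np.r_[g,22+80],down(a-90))
```

```text
[ 571.6 -316.8    5. ] [ 509.8 -471.4   60. ] 166.44686581418486 exp 170
[-40.5  16.2   0. ] [-32.1  13.1   0. ]
axis 68.22100377404507 grip [ 514.1 -460.8] [ 515.4 -457.5]
[ 571.6 -316.8    5. ] [367.5 203.7] [378.  288.4] [418.9 218.6] [430.3 315.9]
d cm [-8.6  1.2 15.8]
w deg [-0.  -0.   0.8]
```

>>> drive_tool([
  {"wx": 0,"wy": 0,"wz": 0.8,"dx": -4.4,"dy": 0.6,"dz": 2,"claw": 0},
  {"wx": 0,"wy": 0,"wz": 0.8,"dx": -8.5,"dy": 1.2,"dz": 6,"claw": 0},
  {"wx": 0,"wy": 0,"wz": 0.8,"dx": -8.5,"dy": 1.2,"dz": 10,"claw": 0},
  {"wx": 0,"wy": 0,"wz": 0.8,"dx": -8.5,"dy": 1.2,"dz": 14,"claw": 0},
  {"wx": 0,"wy": 0,"wz": 0.8,"dx": -8.5,"dy": 1.2,"dz": 14,"claw": 0},
  {"wx": 0,"wy": 0,"wz": 0.8,"dx": -8.5,"dy": 1.2,"dz": 14,"claw": 0},
])

```text
time: 3.7
tcp_pos: [514.1, -459.6, 119.8]
tool_rot: [[0.371, 0.929, -0.001], [0.929, -0.371, 0.001], [0.001, -0.001, -1.0]]
force: [1.3, 0.0, -0.1]
opening: 0.999
finger_force: 0.0
```

Run:
```python
from h import *
w=cap("wrist","w2")
go([515,-459,22],down(68.2-90))
for m in masks_of(w,"wedge_grip")[:1]:
    c=max(cv2.findContours(m["pixels"].astype(np.uint8),cv2.RETR_EXTERNAL,cv2.CHAIN_APPROX_NONE)[0],key=cv2.contourArea)
    q=cv2.approxPolyDP(c,4,True)[:,0].tolist();print(q)
    for i in q: print(onz(w,i,60)[:2],onz(w,i,36)[:2])
```

```text
d cm [ 0.2 -0.1 10. ]
w deg [0.2 0.1 0. ]
[[248, 0], [254, 249], [308, 252], [308, 200], [315, 196], [317, 4]]
[ 545.5 -334.2] [ 545.8 -327.9]
[ 494.4 -463. ] [ 488.6 -472. ]
[ 524.8 -477.3] [ 522.7 -488. ]
[ 536.5 -445.8] [ 535.8 -452.8]
[ 541.2 -445. ] [ 541.  -451.9]
[ 577.8 -349.1] [ 581.9 -344.6]
```

View pics/w2.png

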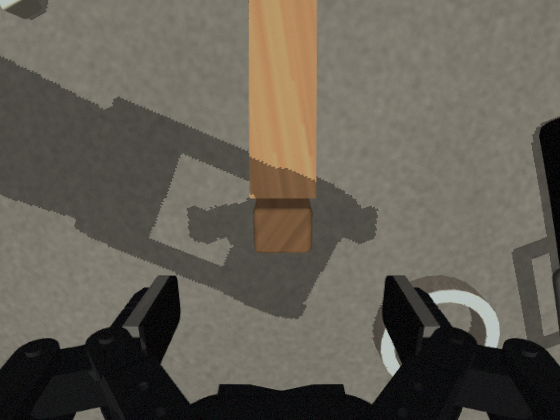

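>>> drive_tool([
  {"wx": 0,"wy": 0,"wz": 0,"dx": 0.3,"dy": 0,"dz": 4,"claw": 0},
  {"wx": 0,"wy": 0,"wz": 0,"dx": 0.3,"dy": 0,"dz": 8,"claw": 0},
  {"wx": 0,"wy": 0,"wz": 0,"dx": 0.3,"dy": 0,"dz": 9.8,"claw": 0},
  {"wx": 0,"wy": 0,"wz": 0,"dx": 0.3,"dy": 0,"dz": 9.8,"claw": 0},
  {"wx": 0,"wy": 0,"wz": 0,"dx": 0.3,"dy": 0,"dz": 9.8,"claw": 0},
  {"wx": 0,"wy": 0,"wz": 0,"dx": 0.3,"dy": 0,"dz": 9.8,"claw": 1},
  {"wx": 0,"wy": 0,"wz": 0,"dx": 0.3,"dy": 0,"dz": 9.8,"claw": 1},
  {"wx": 0,"wy": 0,"wz": 0,"dx": 0.3,"dy": 0,"dz": 9.8,"claw": 1},
  {"wx": 0,"wy": 0,"wz": 0,"dx": 0.3,"dy": 0,"dz": 9.8,"claw": 1},
  {"wx": 0,"wy": 0,"wz": 0,"dx": 0.3,"dy": 0,"dz": 9.8,"claw": 1},
  {"wx": 0,"wy": 0,"wz": 0,"dx": 0.3,"dy": 0,"dz": 9.8,"claw": 1},
  {"wx": 0,"wy": 0,"wz": 0,"dx": 0.3,"dy": 0,"dz": 9.8,"claw": 1},
])

```text
time: 5.0
tcp_pos: [516.1, -459.3, 23.2]
tool_rot: [[0.372, 0.928, 0.002], [0.928, -0.372, -0.002], [-0.001, 0.002, -1.0]]
force: [-0.5, -0.3, 5.6]
opening: 0.413
finger_force: 61.1
```

Run:
```python
from h import *
t=cap("top");s=cap("side")
a=cv2.resize(t["pixels"][145:215,190:320],None,fx=6,fy=6,interpolation=cv2.INTER_CUBIC)[:, :780]
b=cv2.resize(s["pixels"][145:250,210:360],None,fx=5,fy=5,interpolation=cv2.INTER_CUBIC)
cv2.imwrite("pics/tc.png",a);cv2.imwrite("pics/sc.png",b)
```

```text
(no output)
```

View pics/tc.png

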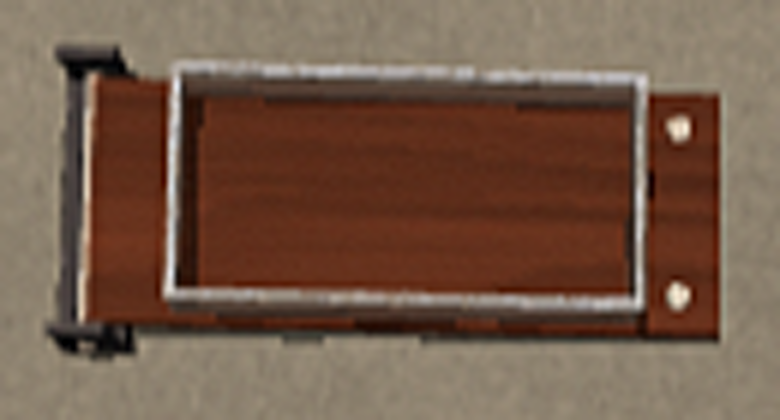

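View pics/sc.png

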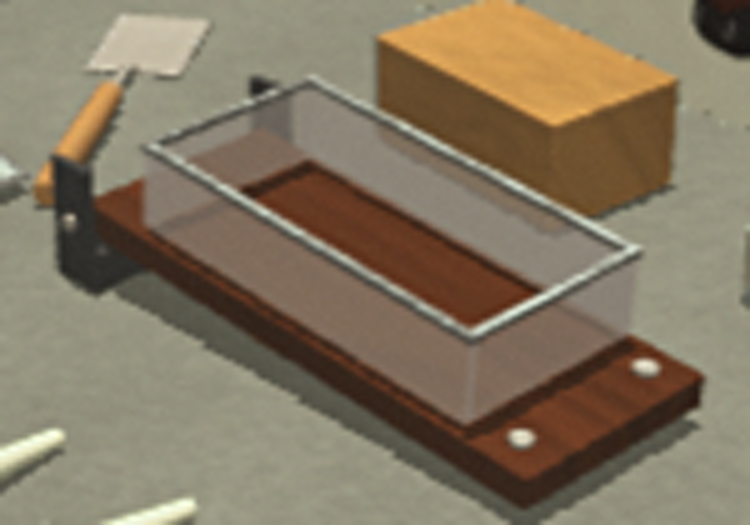

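Crops: the shelf's free end lies at crop column 718 in the top view, the rim corners are sharp in both views, and the shelf is sagging. I'll fit a tilt and pose model to these corners.

```bash
cat > fit.py <<'E'
from h import *
from scipy.optimize import least_squares
from scipy.spatial.transform import Rotation as Ro
MOD={"rFL":(60,120,0),"rNL":(-60,120,0),"rNR":(-60,-120,0),"rFR":(60,-120,0),"sN":(-65,-165,-54),"sF":(65,-165,-54),"bN":(-65,-165,-72),"bF":(65,-165,-72)}
def fit(obs,verbose=True):
    "obs: (pic,name,uv); returns rim centre, yaw deg, tilt rad"
    def f(x):
        R=(Ro.from_euler("z",x[3],degrees=True)*Ro.from_euler("x",x[4])).as_matrix()
        return np.concatenate([proj(p,x[:3]+R@np.array(MOD[n],float))-uv for p,n,uv in obs])
    r=least_squares(f,[646,35,95,0,0],x_scale=[1,1,1,1,.01],loss="soft_l1")
    R=(Ro.from_euler("z",r.x[3],degrees=True)*Ro.from_euler("x",r.x[4])).as_matrix()
    if verbose:
        print("rim",r.x[:3],"yaw",r.x[3],"tilt %.4f"%r.x[4],"edge",r.x[:3]+R@np.array([0,-165,-72]))
        q=f(r.x).reshape(-1,2)
        for o,e in zip(obs,q): print(o[1],e)
    return r.x
E
python3 - <<'E'
from fit import *
t=cap("top");s=cap("side")
T=dict(rFL=(172,63),rFR=(648,72),rNR=(640,308),rNL=(165,297),sF=(718,93),sN=(718,332))
S=dict(rFL=(313,76),rNL=(145,148),rNR=(470,338),rFR=(642,250),sN=(527,482),sF=(703,380),bN=(527,508))
o=[(t,k,(np.array(v)+.5)/6-.5+[190,145]) for k,v in T.items()]+[(s,k,(np.array(v)+.5)/5-.5+[210,145]) for k,v in S.items()]
fit(o);fit(o[:6]);fit(o[6:])
E
```

```text
rim [654.   29.7  88.5] yaw -1.817039797359312 tilt 0.0543 edge [ 648.9 -131.1    7.6]
rFL [ 0.4 -0.5]
rFR [-0.3 -0. ]
rNR [ 0.8 -0.7]
rNL [ 0.3 -0.6]
sF [ 0.5 -0.5]
sN [ 0.4 -0.1]
rFL [-0.6  0.5]
rNL [-0.6 -0.3]
rNR [0.  0.2]
rFR [-0.6  0.1]
sN [-0.3 -0.1]
sF [ 0.2 -0.8]
bN [-0.9  0.8]
rim [652.7  30.8  88.5] yaw -1.7574262308146482 tilt 0.0546 edge [ 647.7 -129.9    7.6]
rFL [ 0.  -0.1]
rFR [-0.6  0.4]
rNR [ 0.5 -0.3]
rNL [-0.1 -0.1]
sF [ 0.1 -0.1]
sN [0.  0.3]
rim [657.3  31.2  86.8] yaw -1.8864625020438484 tilt 0.0562 edge [ 652.  -129.4    5.6]
rFL [-0.   0.5]
rNL [ 0.  -0.4]
rNR [0.4 0.2]
rFR [-0.3  0.2]
sN [ 0.  -0.3]
sF [ 0.4 -0.8]
bN [-0.6  0.6]
```

Run:
```python
from h import *
go([643,-311,25],down(-1.8))
```

```text
d cm [18.5  6.3 -0.2]
w deg [  0.1   0.1 -20. ]
```

>>> drive_tool([
  {"wx": 0,"wy": 0,"wz": 0,"dx": 0,"dy": 0,"dz": -0.2,"claw": 1},
  {"wx": 0,"wy": 0,"wz": -2.5,"dx": 2.3,"dy": 0.8,"dz": -0.2,"claw": 1},
  {"wx": 0,"wy": 0,"wz": -5,"dx": 4.6,"dy": 1.6,"dz": -0.2,"claw": 1},
  {"wx": 0,"wy": 0,"wz": -7.5,"dx": 6.9,"dy": 2.4,"dz": -0.2,"claw": 1},
  {"wx": 0,"wy": 0,"wz": -10,"dx": 9.2,"dy": 3.2,"dz": -0.2,"claw": 1},
  {"wx": 0,"wy": 0,"wz": -12.5,"dx": 11.5,"dy": 3.9,"dz": -0.2,"claw": 1},
  {"wx": 0,"wy": 0,"wz": -15,"dx": 13.9,"dy": 4.7,"dz": -0.2,"claw": 1},
  {"wx": 0,"wy": 0,"wz": -17.5,"dx": 16.2,"dy": 5.5,"dz": -0.2,"claw": 1},
  {"wx": 0,"wy": 0,"wz": -20,"dx": 18.5,"dy": 6.3,"dz": -0.2,"claw": 1},
  {"wx": 0,"wy": 0,"wz": -20,"dx": 18.5,"dy": 6.3,"dz": -0.2,"claw": 1},
  {"wx": 0,"wy": 0,"wz": -20,"dx": 18.5,"dy": 6.3,"dz": -0.2,"claw": 1},
])

```text
time: 6.3
tcp_pos: [642.7, -309.1, 23.3]
tool_rot: [[0.032, 1.0, -0.0], [0.999, -0.032, 0.001], [0.001, -0.0, -1.0]]
force: [0.3, 1.3, 2.2]
opening: 0.41
finger_force: 60.9
```

Run:
```python
from h import *
w=cap("wrist"); print(get_state()["opening"],get_state()["force"])
for m in masks_of(w,"wedge_grip")[:1]:
    c=max(cv2.findContours(m["pixels"].astype(np.uint8),cv2.RETR_EXTERNAL,cv2.CHAIN_APPROX_NONE)[0],key=cv2.contourArea)
    print(m["p"],cv2.approxPolyDP(c,4,True)[:,0].tolist())
t=cap("top")
m=masks_of(t,"wedge_grip")[0]
ys,xs=np.nonzero(m["pixels"]);print(m["p"],xs.min(),xs.max()); i=xs<xs.min()+3; print(onz(t,(xs.min()-.5,ys[i].mean()),5), ys[i].mean())
go([643,-311,25],down(-1.8))
```

```text
0.41598385362261125 [1.1 0.6 1.5]
0.68 [[223, 0], [226, 264], [237, 266], [231, 295], [233, 356], [238, 362], [322, 362], [329, 355], [331, 304], [323, 265], [335, 262], [336, 0]]
0.61 317 353
[ 647.9 -155.4    5. ] 181.0
d cm [-0.   0.1 -0.2]
w deg [-0.1 -0.  -0.1]
```

>>> drive_tool([
  {"wx": 0,"wy": 0,"wz": 0,"dx": 1.5,"dy": 0,"dz": 0.1,"claw": 1},
  {"wx": 0,"wy": 0,"wz": 0,"dx": 3,"dy": 0,"dz": 0.1,"claw": 1},
  {"wx": 0,"wy": 0,"wz": 0,"dx": 4,"dy": 0,"dz": 0.1,"claw": 1},
  {"wx": 0,"wy": 0,"wz": 0,"dx": 5,"dy": 0,"dz": 0.1,"claw": 1},
  {"wx": 0,"wy": 0,"wz": 0,"dx": 6,"dy": 0,"dz": 0.1,"claw": 1},
  {"wx": 0,"wy": 0,"wz": 0,"dx": 7,"dy": 0,"dz": 0.1,"claw": 1},
  {"wx": 0,"wy": 0,"wz": 0,"dx": 8,"dy": 0,"dz": 0.1,"claw": 1},
  {"wx": 0,"wy": 0,"wz": 0,"dx": 9,"dy": 0,"dz": 0.1,"claw": 1},
  {"wx": 0,"wy": 0,"wz": 0,"dx": 10,"dy": 0,"dz": 0.1,"claw": 1},
  {"wx": 0,"wy": 0,"wz": 0,"dx": 11,"dy": 0,"dz": 0.1,"claw": 1},
  {"wx": 0,"wy": 0,"wz": 0,"dx": 12,"dy": 0,"dz": 0.1,"claw": 1},
  {"wx": 0,"wy": 0,"wz": 0,"dx": 12.5,"dy": 0,"dz": 0.1,"claw": 1},
  {"wx": 0,"wy": 0,"wz": 0,"dx": 12.5,"dy": 0,"dz": 0.1,"claw": 1},
  {"wx": 0,"wy": 0,"wz": 0,"dx": 12.5,"dy": 0,"dz": 0.1,"claw": 1},
])

```text
time: 7.9
tcp_pos: [647.0, -185.7, 23.2]
tool_rot: [[0.031, 1.0, 0.001], [1.0, -0.031, -0.002], [-0.002, 0.001, -1.0]]
force: [0.3, -5.0, 2.5]
opening: 0.413
finger_force: 60.9
```

Run:
```python
from h import *
s=cap("side");t=cap("top")
b=cv2.resize(s["pixels"][145:250,210:360],None,fx=5,fy=5,interpolation=cv2.INTER_CUBIC)
cv2.imwrite("pics/sc2.png",b); 
w=cap("wrist","w3");go([648,-173,24],down(-1.8))
```

```text
d cm [ 1.3  0.1 -0.1]
w deg [0.1 0.1 0. ]
```

View pics/sc2.png

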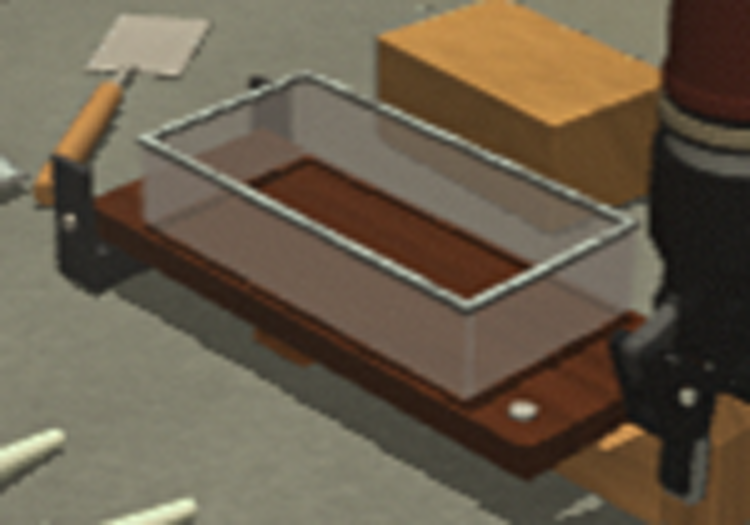

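View pics/w3.png

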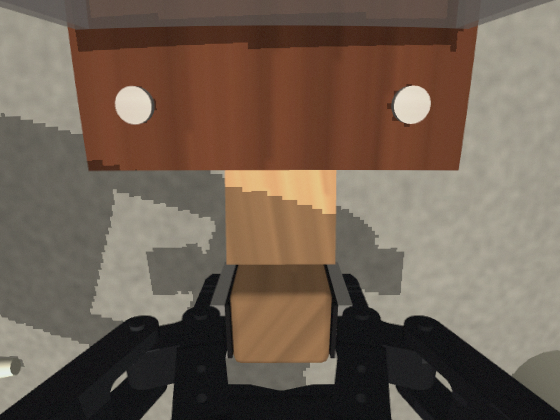

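Run:
```python
from fit import *
s=cap("side")
S=dict(rFL=(307,72),rNL=(142,138),rNR=(468,308),rFR=(637,220),sN=(527,449),bN=(527,478))
fit([(s,k,(np.array(v)+.5)/5-.5+[210,145]) for k,v in S.items()])
w=cap("wrist")
J=onz(w,(282,264),36)
for z in(45,46,47): print(J,onz(w,(275,171),z), "bottom-of-edge minus joint", (onz(w,(275,171),z)-J)[1])
```

```text
rim [661.2  38.3  93.3] yaw -1.67247707247415 tilt 0.0073 edge [ 656.4 -126.1   20.1]
rFL [ 0.2 -0.1]
rNL [-0.2  0.1]
rNR [ 0.1 -0.1]
rFR [-0.1  0.2]
sN [ 0.2 -0.3]
bN [-0.1  0.3]
[ 647.8 -171.    36. ] [ 646.5 -131.1   45. ] bottom-of-edge minus joint 39.87733216971375
[ 647.8 -171.    36. ] [ 646.6 -130.9   46. ] bottom-of-edge minus joint 40.075241698716155
[ 647.8 -171.    36. ] [ 646.6 -130.7   47. ] bottom-of-edge minus joint 40.27315122771853
```

>>> drive_tool([
  {"wx": 0,"wy": 0,"wz": 0,"dx": 0.5,"dy": 0,"dz": 0,"claw": 1},
  {"wx": 0,"wy": 0,"wz": 0,"dx": 1,"dy": 0,"dz": 0,"claw": 1},
  {"wx": 0,"wy": 0,"wz": 0,"dx": 1.3,"dy": 0,"dz": 0,"claw": 1},
  {"wx": 0,"wy": 0,"wz": 0,"dx": 1.3,"dy": 0,"dz": 0,"claw": 1},
  {"wx": 0,"wy": 0,"wz": 0,"dx": 1.3,"dy": 0,"dz": 0,"claw": 1},
])

```text
time: 8.65
tcp_pos: [647.4, -173.5, 23.2]
tool_rot: [[0.031, 1.0, 0.001], [1.0, -0.031, -0.003], [-0.003, 0.001, -1.0]]
force: [0.5, -6.4, 2.6]
opening: 0.415
finger_force: 60.9
```

Run:
```python
from h import *
s=cap("side");w=cap("wrist")
def dip(p,col,r0,r1):
    g=cv2.cvtColor(p["pixels"],cv2.COLOR_BGR2GRAY).astype(float)[r0:r1,col-3:col+4].mean(1)
    d=np.diff(g); return [(r0+i+.5,round(d[i])) for i in np.argsort(-abs(d))[:5]]
print("edge",dip(w,282,120,215)); print("joint",dip(w,282,240,300))
print("w edges", [ (onz(w,(282,r),48)[1]) for r in (165,170,175)])
b=cv2.resize(s["pixels"][145:250,210:360],None,fx=5,fy=5,interpolation=cv2.INTER_CUBIC)
c=cv2.resize(w["pixels"][100:300,150:420],None,fx=1.67,fy=1.67)
c=c[:,:]; h=max(b.shape[0],c.shape[0])
out=np.zeros((525+0,750,3),np.uint8);out[:b.shape[0],:750]=b
cv2.imwrite("pics/sc3.png",out); cv2.imwrite("pics/w4.png",w["pixels"])
for z in(47,48): print((onz(w,(282,171),z)-onz(w,(282,264),36))[1])
```

```text
edge [(np.float64(205.5), 21), (np.float64(206.5), 17), (np.float64(204.5), 4), (np.float64(174.5), 2), (np.float64(184.5), 2)]
joint [(np.float64(264.5), -32), (np.float64(263.5), -16), (np.float64(294.5), 9), (np.float64(295.5), 8), (np.float64(293.5), 8)]
w edges [np.float64(-116.28019611299281), np.float64(-117.97658208821072), np.float64(-119.68682017946026)]
40.21600215647143
40.41563209701678
```

View pics/sc3.png

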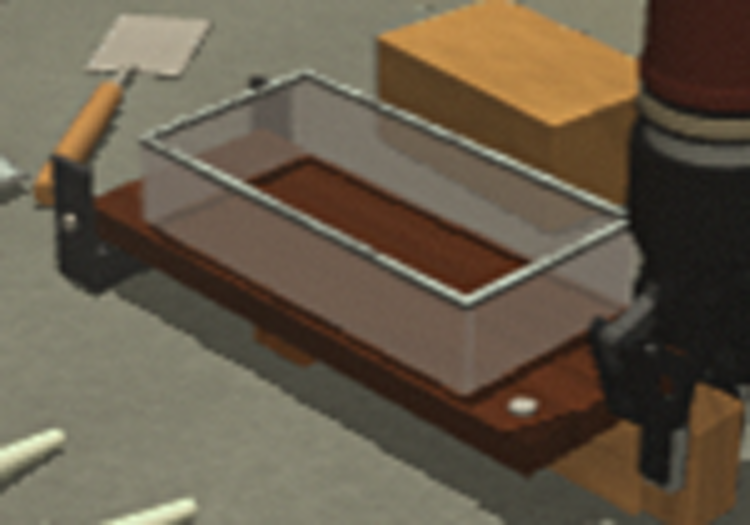

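The shelf has risen: the near rim corner is at crop (468,301), was (468,308). Wrist view: free edge at row 206, ramp/block joint at row 264.

Run:
```python
from fit import *
w=cap("wrist");s=cap("side")
for z in(47,48): print((onz(w,(282,206),z)-onz(w,(282,264),36))[1])
S=dict(rFL=(307,72),rNL=(142,138),rNR=(468,301),rFR=(632,214),sN=(527,442),bN=(527,471))
fit([(s,k,(np.array(v)+.5)/5-.5+[210,145]) for k,v in S.items()],True)
```

```text
27.810194788658293
28.114460889914227
rim [667.7  45.4  89.8] yaw -1.4301418296354653 tilt -0.0008 edge [ 663.6 -119.6   17.9]
rFL [-0.1 -0.1]
rNL [-0.   0.1]
rNR [-0.1  0. ]
rFR [0.3 0.3]
sN [ 0.1 -0.5]
bN [-0.1  0.1]
```

>>> drive_tool([
  {"wx": 0,"wy": 0,"wz": 0,"dx": 0.1,"dy": 0,"dz": 0,"claw": 1},
  {"wx": 0,"wy": 0,"wz": 0,"dx": 0.1,"dy": 0,"dz": 0,"claw": 1},
  {"wx": 0,"wy": 0,"wz": 0,"dx": 0.1,"dy": 0,"dz": 0,"claw": 0},
  {"wx": 0,"wy": 0,"wz": 0,"dx": 0.1,"dy": 0,"dz": 0,"claw": 0},
  {"wx": 0,"wy": 0,"wz": 0,"dx": 0.1,"dy": 0,"dz": 0,"claw": 0},
  {"wx": 0,"wy": 0,"wz": 0,"dx": 0.1,"dy": 0,"dz": 0,"claw": 0},
  {"wx": 0,"wy": 0,"wz": 0,"dx": 0.1,"dy": 0,"dz": -3,"claw": 0},
  {"wx": 0,"wy": 0,"wz": 0,"dx": 0.1,"dy": 0,"dz": -7,"claw": 0},
  {"wx": 0,"wy": 0,"wz": 0,"dx": 0,"dy": 0,"dz": -12,"claw": 0},
  {"wx": 0,"wy": 0,"wz": 0,"dx": 0,"dy": 0,"dz": -17,"claw": 0},
  {"wx": 0,"wy": 0,"wz": 0,"dx": -3,"dy": 0,"dz": -22,"claw": 0},
  {"wx": 0,"wy": 0,"wz": 0,"dx": -3,"dy": 0,"dz": -22,"claw": 0},
  {"wx": 0,"wy": 0,"wz": 0,"dx": -3,"dy": 0,"dz": -22,"claw": 0},
])

```text
time: 10.15
tcp_pos: [647.5, -203.3, 246.0]
tool_rot: [[0.033, 0.999, 0.005], [0.999, -0.033, -0.002], [-0.002, 0.005, -1.0]]
force: [-0.5, -0.5, -0.3]
opening: 1.0
finger_force: 0.0
```

Run:
```python
from h import *
s=cap("side","s5");t=cap("top","t5");w=cap("wrist","w5")
b=cv2.resize(s["pixels"][150:246,220:360],None,fx=4,fy=4,interpolation=cv2.INTER_CUBIC)
c=cv2.resize(w["pixels"],(280,210))
o=np.zeros((600,560,3),np.uint8);o[:384]=b;o[384:594,:280]=c
cv2.imwrite("pics/c5.png",o)
for nm,p in(("top",t),("side",s)):
    for m in masks_of(p,"nozzle1_mid"):
        r=corners(m["pixels"]);print(nm,round(m["p"],2),np.array(m["position"]),m["pixels"].sum(),np.array(r[0]),np.array(r[1]),round(r[2]))
go([435,-255,200],down(-90))
```

```text
top 0.67 [274.1 252.3] 141 [271.5 248.5] [27.  7.] 90
side 0.51 [222.  254.4] 268 [230.4 256.2] [14.6 33.6] 81
d cm [ -6.1 -20.8   4. ]
w deg [-0.3  0.1 88.2]
```

View pics/c5.png

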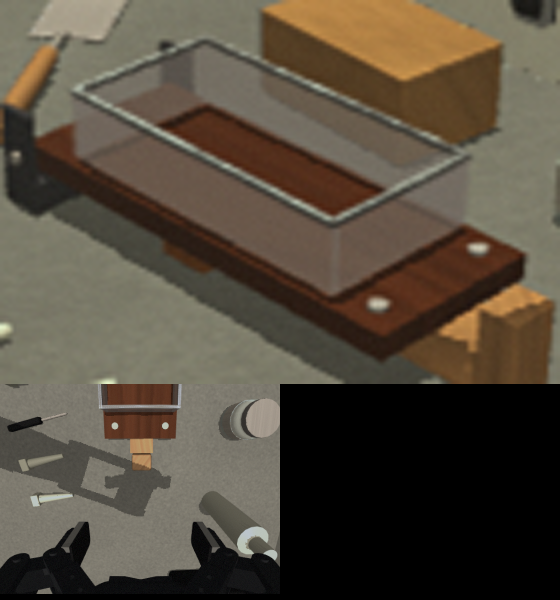

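The shelf sits level with the wedge centred under its free end. Now over the nozzles.

>>> drive_tool([
  {"wx": -0.3,"wy": 0,"wz": 8,"dx": 0,"dy": -2,"dz": -2,"claw": 0},
  {"wx": -0.3,"wy": 0,"wz": 16,"dx": 2,"dy": -6,"dz": -4,"claw": 0},
  {"wx": -0.3,"wy": 0,"wz": 88,"dx": 9,"dy": -26,"dz": -5,"claw": 0},
  {"wx": -0.3,"wy": 0,"wz": 88,"dx": 9,"dy": -26,"dz": -5,"claw": 0},
  {"wx": -0.3,"wy": 0,"wz": 88,"dx": 9,"dy": -26,"dz": -5,"claw": 0},
  {"wx": -0.3,"wy": 0,"wz": 88,"dx": 9,"dy": -26,"dz": -5,"claw": 0},
  {"wx": -0.3,"wy": 0,"wz": 88,"dx": 9,"dy": -26,"dz": -5,"claw": 0},
  {"wx": -0.3,"wy": 0,"wz": 88,"dx": 9,"dy": -26,"dz": -5,"claw": 0},
  {"wx": -0.3,"wy": 0,"wz": 88,"dx": 9,"dy": -26,"dz": -5,"claw": 0},
  {"wx": -0.3,"wy": 0,"wz": 88,"dx": 9,"dy": -26,"dz": -5,"claw": 0},
  {"wx": -0.3,"wy": 0,"wz": 88,"dx": 9,"dy": -26,"dz": -5,"claw": 0},
  {"wx": -0.3,"wy": 0,"wz": 88,"dx": 9,"dy": -26,"dz": -5,"claw": 0},
  {"wx": -0.3,"wy": 0,"wz": 88,"dx": 9,"dy": -26,"dz": -5,"claw": 0},
  {"wx": -0.3,"wy": 0,"wz": 88,"dx": 9,"dy": -26,"dz": -5,"claw": 0},
  {"wx": -0.3,"wy": 0,"wz": 88,"dx": 9,"dy": -26,"dz": -5,"claw": 0},
])

```text
time: 11.9
tcp_pos: [389.1, -103.6, 292.4]
tool_rot: [[1.0, 0.003, 0.003], [0.003, -1.0, -0.003], [0.003, 0.003, -1.0]]
force: [0.6, 0.2, 0.6]
opening: 1.001
finger_force: 0.0
```

```bash
cat > noz.py <<'E'
from h import *
def blobs(p,dbg=None):
    "white nozzles in a wrist picture: centre of mass, tip/collar ends on the table plane"
    im=p["pixels"].astype(int); hsv=cv2.cvtColor(p["pixels"],cv2.COLOR_BGR2HSV)
    g=im.min(2); hue=hsv[...,0]
    m=((im[...,2]-im[...,0]>8)&(im[...,1]-im[...,0]>8)&(im[...,1]>118)&(abs(im[...,2]-im[...,1])<30)).astype(np.uint8)
    m[330:]=0
    m=cv2.morphologyEx(m,cv2.MORPH_OPEN,np.ones((3,3)))
    m=cv2.morphologyEx(m,cv2.MORPH_CLOSE,np.ones((5,5)))
    n,l,st,_=cv2.connectedComponentsWithStats(m)
    out=[]
    for i in range(1,n):
        if st[i,4]<250: continue
        ys,xs=np.nonzero(l==i)
        W=np.array([onz(p,(x,y),10)[:2] for x,y in zip(xs,ys)])
        c=W.mean(0);u=np.linalg.eigh(np.cov(W.T))[1][:,1]
        q=(W-c)@u; v=np.array([-u[1],u[0]]);e=(W-c)@v
        L=q.max()-q.min()
        wid=[np.ptp(e[(q>q.min()+a*L)&(q<q.min()+b*L)]) for a,b in((.02,.2),(.75,.95))]
        if wid[0]<wid[1]: u=-u;q=-q
        mid=c+u*(q.max()+q.min())/2
        out.append((mid,np.degrees(np.arctan2(u[1],u[0])),L,max(wid),st[i,4],(round(xs.mean()),round(ys.mean()))))
    if dbg: cv2.imwrite(dbg,m*255)
    return out
if __name__=="__main__":
    w=cap("wrist","noz%d"%(get_state()["time"]*10))
    for b in blobs(w,"pics/m.png"): print("mid",b[0],"ang %.1f L %.0f W %.0f area %d"%b[1:5],b[5])
    m=masks_of(w,"nozzle1_mid"); print([(round(k["p"],2),np.round(k["position"])) for k in m])
    s=get_state();print(s["tcp_pos"])
E
python3 noz.py; cp pics/noz*.png pics/nz.png; python3 -c "
import cv2,numpy as np
a=cv2.imread('pics/nz.png');b=cv2.imread('pics/m.png')
cv2.imwrite('pics/nzm.png',cv2.resize(np.vstack([a[:,:],b]),(400,600)))"
```

```text
mid [ 450.5 -248.9] ang 0.2 L 76 W 6 area 353 (405, 115)
mid [ 433.6 -164.6] ang 12.3 L 91 W 16 area 372 (334, 139)
mid [434.7  76. ] ang -175.2 L 73 W 11 area 284 (130, 130)
[(0.97, array([200., 138.]))]
[ 389.1 -103.7  292.6]
```

View pics/nzm.png

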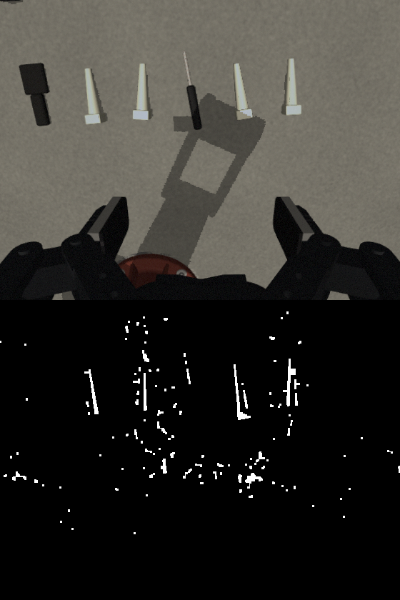

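Four nozzles stand upright in the picture, collars down, with the screwdriver between them. My mask is poor, so I'll threshold on brightness instead.

```bash
python3 - <<'E'
s=open('noz.py').read()
i=s.index("    im=p[");j=s.index("    m[330:]")
s=s[:i]+'''    g=cv2.GaussianBlur(cv2.cvtColor(p["pixels"],cv2.COLOR_BGR2GRAY),(3,3),0)
    m=(g>TH).astype(np.uint8)
'''+s[j:]
s=s.replace("def blobs","TH=135\ndef blobs").replace('    m=cv2.morphologyEx(m,cv2.MORPH_OPEN,np.ones((3,3)))\n','')
open('noz.py','w').write(s)
E
python3 noz.py
python3 - <<'E'
from h import *
a=cv2.imread('pics/nz.png');g=cv2.cvtColor(a,cv2.COLOR_BGR2GRAY)
for x,y in((130,130),(200,138),(335,120),(340,155),(405,115),(240,250)): print(g[y-6:y+7:3,x-12:x+13:3].tolist())
E
```

```text
mid [ 442.8 -254.5] ang 8.7 L 93 W 26 area 1017 (409, 129)
mid [433.6  -5.2] ang -5.6 L 92 W 27 area 996 (197, 135)
mid [ 435.8 -169.2] ang 12.5 L 90 W 24 area 947 (337, 133)
mid [426.3  80.8] ang -0.9 L 92 W 26 area 962 (127, 141)
[(0.77, array([201., 138.]))]
[ 389.2 -103.8  292.7]
[[113, 169, 181, 181, 146, 72, 95, 112, 113], [114, 165, 181, 182, 155, 82, 69, 109, 114], [109, 143, 180, 181, 163, 95, 69, 100, 114], [111, 122, 182, 182, 171, 116, 71, 99, 111], [110, 118, 182, 182, 174, 130, 71, 106, 112]]
[[116, 119, 183, 185, 180, 148, 71, 117, 117], [118, 118, 180, 184, 183, 149, 72, 116, 113], [118, 112, 181, 184, 182, 152, 77, 91, 119], [111, 127, 180, 185, 182, 153, 79, 93, 116], [118, 137, 184, 185, 181, 152, 83, 89, 113]]
[[113, 116, 134, 181, 185, 174, 111, 111, 112], [113, 111, 126, 180, 184, 180, 114, 112, 113], [109, 112, 116, 180, 184, 180, 107, 115, 114], [106, 114, 105, 176, 182, 183, 149, 115, 111], [112, 114, 86, 175, 182, 184, 157, 110, 108]]
[[73, 97, 172, 183, 184, 181, 144, 118, 119], [70, 75, 170, 180, 183, 138, 104, 165, 75], [68, 106, 124, 180, 185, 185, 185, 186, 158], [68, 112, 140, 140, 180, 184, 183, 182, 182], [67, 103, 140, 141, 138, 138, 177, 185, 182]]
[[115, 115, 74, 110, 144, 182, 181, 115, 118], [116, 119, 71, 117, 139, 181, 179, 121, 119], [114, 113, 78, 120, 176, 182, 180, 126, 119], [116, 114, 74, 123, 176, 183, 180, 128, 119], [114, 111, 71, 127, 176, 182, 182, 136, 111]]
[[117, 115, 116, 73, 74, 73, 74, 75, 75], [118, 116, 101, 73, 77, 74, 75, 73, 105], [113, 116, 74, 76, 73, 73, 71, 76, 120], [117, 115, 76, 69, 74, 77, 75, 75, 75], [116, 76, 71, 76, 74, 73, 74, 74, 78]]
```

Run:
```python
from h import *
go([431,-256,110],down(-81.3))
```

```text
d cm [ 4.1 15.2 18.3]
w deg [ 0.2 -0.2 -8.5]
```

>>> drive_tool([
  {"wx": 0.2,"wy": -0.2,"wz": -4,"dx": 2,"dy": 5,"dz": 2,"claw": 0.4},
  {"wx": 0.2,"wy": -0.2,"wz": -8.5,"dx": 4.1,"dy": 10,"dz": 6,"claw": 0.4},
  {"wx": 0.2,"wy": -0.2,"wz": -8.5,"dx": 4.1,"dy": 15.2,"dz": 11,"claw": 0.4},
  {"wx": 0.2,"wy": -0.2,"wz": -8.5,"dx": 4.1,"dy": 15.2,"dz": 16,"claw": 0.4},
  {"wx": 0.2,"wy": -0.2,"wz": -8.5,"dx": 4.1,"dy": 15.2,"dz": 18.3,"claw": 0.4},
  {"wx": 0.2,"wy": -0.2,"wz": -8.5,"dx": 4.1,"dy": 15.2,"dz": 18.3,"claw": 0.4},
  {"wx": 0.2,"wy": -0.2,"wz": -8.5,"dx": 4.1,"dy": 15.2,"dz": 18.3,"claw": 0.4},
])

```text
time: 12.8
tcp_pos: [429.6, -255.3, 108.4]
tool_rot: [[0.989, 0.15, -0.005], [0.15, -0.989, 0.003], [-0.004, -0.004, -1.0]]
force: [0.4, -0.2, 1.3]
opening: 0.596
finger_force: 0.0
```

```bash
python3 noz.py; cp pics/noz*.png /tmp/; ls pics; python3 -c "
from h import *
go([431,-256,4],down(-81.3))"
```

```text
mid [472.3 -84.1] ang 9.5 L 52 W 3 area 349 (43, 116)
mid [ 431.8 -166.8] ang 5.2 L 97 W 27 area 2890 (160, 198)
mid [ 441.4 -252.7] ang 4.4 L 95 W 25 area 1929 (281, 203)
[]
[ 432.5 -256.8  112.4]
c5.png
m.png
noz119.png
noz120.png
noz128.png
nz.png
nzm.png
s5.png
sc.png
sc2.png
sc3.png
side0.png
t5.png
tc.png
top0.png
w1.png
w2.png
w3.png
w4.png
w5.png
wrist0.png
d cm [-0.1 -0.1 10.8]
w deg [ 0.1 -0.1 -0. ]
```

```bash
python3 - <<'E'
s=open('noz.py').read()
i=s.index("        mid=c+u");
s=s[:i]+'''        v=np.array([-u[1],u[0]]);e=(W-c)@v
        B=np.linspace(q.min(),q.max(),20);k=np.digitize(q,B)
        pts=np.array([(q[k==j].mean(),(e[k==j].max()+e[k==j].min())/2) for j in range(6,19) if (k==j).sum()>2])
        if len(pts)<6: continue
        f=np.polyfit(*pts.T,1)
        for _ in range(5):
            r=abs(np.polyval(f,pts[:,0])-pts[:,1]);f=np.polyfit(*pts.T,1,w=1/np.maximum(r,.3))
        qm=(q.max()+q.min())/2
        mid=c+u*qm+v*np.polyval(f,qm); u=u+v*f[0]
'''+s[i:].split("\n",1)[1]
s=s.replace("TH=135","TH=128")
open('noz.py','w').write(s)
E
python3 - <<'E'
from noz import *
import noz,glob
s=get_state()
w=cap("wrist");t=cap("top")
for th in(124,128,135,145):
    noz.TH=th
    for b in blobs(w): print(th,"mid",b[0],"ang %.1f L %.0f W %.0f area %d"%b[1:5],b[5])
noz.TH=135
tt=dict(t);
for b in blobs(tt): print("top mid",b[0],"ang %.1f L %.0f W %.0f area %d"%b[1:5],b[5]) if 40<b[2]<110 and b[0][0]<600 else 0
E
```

```text
124 mid [ 579.  -385.1] ang -63.3 L 20 W 13 area 274 (509, 30)
124 mid [ 543.1 -233.4] ang -75.2 L 27 W 12 area 397 (271, 44)
124 mid [ 520.6 -193.1] ang -147.1 L 31 W 9 area 338 (204, 67)
124 mid [ 510.3 -259. ] ang 144.0 L 40 W 28 area 983 (303, 98)
124 mid [ 519.6 -218.8] ang 113.8 L 22 W 7 area 280 (246, 76)
124 mid [473.3 -83.5] ang -172.2 L 54 W 16 area 584 (41, 120)
124 mid [ 513.7 -435.6] ang 33.6 L 84 W 28 area 1777 (544, 137)
124 mid [ 511.4 -300.1] ang 53.9 L 35 W 14 area 450 (363, 114)
124 mid [ 488.2 -227.3] ang -161.5 L 33 W 20 area 654 (251, 128)
124 mid [ 429.3 -167.6] ang 7.2 L 103 W 28 area 3039 (158, 200)
124 mid [ 421.8 -253.8] ang 3.6 L 140 W 37 area 3383 (279, 222)
124 mid [ 489. -400.] ang 112.1 L 38 W 9 area 344 (492, 165)
124 mid [414.  -66.3] ang -15.1 L 36 W 16 area 367 (28, 201)
124 mid [ 424.2 -199.7] ang -28.2 L 31 W 15 area 345 (199, 211)
124 mid [ 454.6 -435.4] ang -6.2 L 29 W 23 area 329 (522, 220)
124 mid [ 429.5 -452.1] ang 103.6 L 50 W 35 area 900 (534, 246)
124 mid [367.7 -59.2] ang 122.6 L 48 W 22 area 737 (17, 253)
124 mid [ 384.9 -229.1] ang 85
[... 271 characters left out ...]
 400 (43, 120)
128 mid [ 431.9 -167.4] ang 7.2 L 98 W 28 area 2905 (158, 200)
128 mid [ 436.  -252.9] ang 4.0 L 107 W 27 area 2216 (277, 208)
135 mid [472.4 -84. ] ang 9.5 L 52 W 3 area 330 (44, 121)
135 mid [ 431.8 -167.5] ang 7.0 L 97 W 27 area 2772 (158, 201)
135 mid [ 441.  -252.7] ang 3.8 L 96 W 25 area 1835 (277, 207)
145 mid [472.1 -84.1] ang 9.5 L 51 W 3 area 267 (44, 120)
145 mid [ 431.6 -167.3] ang 6.8 L 97 W 27 area 2657 (158, 201)
145 mid [ 450.8 -251.9] ang -176.1 L 77 W 9 area 538 (280, 166)
145 mid [ 401.4 -254.9] ang -85.7 L 26 W 14 area 504 (273, 250)
top mid [ 597.4 -616.9] ang 2.6 L 102 W 85 area 375 (461, 194)
top mid [ 197.5 -797.2] ang 99.0 L 88 W 52 area 473 (528, 320)
```

Run:
```python
from h import *
go([432,-253.4,4],down(-86)); print(get_state()["tcp_pos"])
```

```text
d cm [-0.1 -0.4 10.9]
w deg [ 0.2 -0.2  4.7]
[ 433.2 -257.2  113.5]
```

>>> drive_tool([
  {"wx": 0.2,"wy": -0.2,"wz": 4.7,"dx": -0.1,"dy": -0.4,"dz": 3,"claw": 0.4},
  {"wx": 0.2,"wy": -0.2,"wz": 4.7,"dx": -0.1,"dy": -0.4,"dz": 6,"claw": 0.4},
  {"wx": 0.2,"wy": -0.2,"wz": 4.7,"dx": -0.1,"dy": -0.4,"dz": 8,"claw": 0.4},
  {"wx": 0.2,"wy": -0.2,"wz": 4.7,"dx": -0.1,"dy": -0.4,"dz": 8,"claw": 0.4},
  {"wx": 0.2,"wy": -0.2,"wz": 4.7,"dx": -0.1,"dy": -0.4,"dz": 8,"claw": 0.4},
])

```text
time: 13.5
tcp_pos: [430.8, -253.0, 32.2]
tool_rot: [[0.998, 0.07, -0.002], [0.07, -0.998, 0.001], [-0.002, -0.001, -1.0]]
force: [-1.1, -0.3, 0.8]
opening: 0.602
finger_force: 0.0
```

Run:
```python
from noz import *
import noz
for i in range(4): print(get_state()["tcp_pos"],get_state()["force"]); w=cap("wrist")
noz.TH=128
for b in blobs(w): print("mid",b[0],"ang %.1f L %.0f W %.0f area %d"%b[1:5],b[5])
go([432,-253.4,4],down(-86))
```

```text
[ 430.8 -253.    32.2] [-1.1 -0.3  0.8]
[ 431.3 -253.5   32.7] [0.3 0.3 0.6]
[ 431.5 -253.7   32.8] [ 0.7 -0.1 -0.1]
[ 431.3 -253.7   32.7] [-0.5  0.6  0.1]
mid [ 449.1 -252.2] ang 3.8 L 80 W 12 area 2811 (282, 224)
mid [ 431.3 -166.8] ang 5.7 L 99 W 29 area 5078 (113, 248)
mid [ 397.4 -255.9] ang 93.2 L 26 W 16 area 1268 (282, 314)
d cm [ 0.1 -0.   2.8]
w deg [-0.   0.1 -0. ]
```

>>> drive_tool([
  {"wx": 0,"wy": 0,"wz": 0,"dx": 0.1,"dy": 0,"dz": 1.5,"claw": 0.4},
  {"wx": 0,"wy": 0,"wz": 0,"dx": 0.1,"dy": 0,"dz": 2.8,"claw": 0.4},
  {"wx": 0,"wy": 0,"wz": 0,"dx": 0.1,"dy": 0,"dz": 2.8,"claw": 0.4},
  {"wx": 0,"wy": 0,"wz": 0,"dx": 0.1,"dy": 0,"dz": 2.8,"claw": 1},
  {"wx": 0,"wy": 0,"wz": 0,"dx": 0.1,"dy": 0,"dz": 2.8,"claw": 1},
  {"wx": 0,"wy": 0,"wz": 0,"dx": 0.1,"dy": 0,"dz": 2.8,"claw": 1},
  {"wx": 0,"wy": 0,"wz": 0,"dx": 0.1,"dy": 0,"dz": 2.8,"claw": 1},
  {"wx": 0,"wy": 0,"wz": 0,"dx": 0.1,"dy": 0,"dz": 2.8,"claw": 1},
  {"wx": 0,"wy": 0,"wz": 0,"dx": 0.1,"dy": 0,"dz": 2.8,"claw": 1},
])

```text
time: 14.6
tcp_pos: [430.9, -252.8, 2.9]
tool_rot: [[0.998, 0.069, -0.003], [0.069, -0.998, 0.002], [-0.003, -0.002, -1.0]]
force: [-1.0, 0.1, 4.7]
opening: 0.182
finger_force: 58.6
```

>>> drive_tool([
  {"wx": 0,"wy": 0,"wz": 0,"dx": 0,"dy": 0,"dz": -3,"claw": 1},
  {"wx": 0,"wy": 0,"wz": 0,"dx": 0,"dy": 0,"dz": -7,"claw": 1},
  {"wx": 0,"wy": 0,"wz": 0,"dx": 0,"dy": 0,"dz": -12,"claw": 1},
  {"wx": 0,"wy": 0,"wz": 0,"dx": 0,"dy": 0,"dz": -16,"claw": 1},
  {"wx": 0,"wy": 0,"wz": 0,"dx": 2,"dy": -4,"dz": -20,"claw": 1},
  {"wx": 0,"wy": 0,"wz": 2,"dx": 5,"dy": -9,"dz": -22,"claw": 1},
  {"wx": 0,"wy": 0,"wz": 5.8,"dx": 8,"dy": -13,"dz": -22,"claw": 1},
  {"wx": 0,"wy": 0,"wz": 5.8,"dx": 11,"dy": -18,"dz": -22,"claw": 1},
  {"wx": 0,"wy": 0,"wz": 5.8,"dx": 14,"dy": -22,"dz": -22,"claw": 1},
  {"wx": 0,"wy": 0,"wz": 5.8,"dx": 16,"dy": -26,"dz": -22,"claw": 1},
  {"wx": 0,"wy": 0,"wz": 5.8,"dx": 16,"dy": -28,"dz": -22,"claw": 1},
  {"wx": 0,"wy": 0,"wz": 5.8,"dx": 16,"dy": -28,"dz": -22,"claw": 1},
  {"wx": 0,"wy": 0,"wz": 5.8,"dx": 16,"dy": -28,"dz": -22,"claw": 1},
])

```text
time: 15.9
tcp_pos: [571.2, 38.2, 221.7]
tool_rot: [[1.0, -0.03, -0.006], [-0.03, -1.0, 0.002], [-0.006, -0.002, -1.0]]
force: [0.2, 0.3, -0.6]
opening: 0.187
finger_force: 59.6
```

Run:
```python
from h import *
w=cap("wrist","org"); s=get_state(); print(s["tcp_pos"],s["opening"],s["finger_force"])
for t in("rim","nozzle1_mid"):
    for m in masks_of(w,t)[:2]:
        c=max(cv2.findContours(m["pixels"].astype(np.uint8),cv2.RETR_EXTERNAL,cv2.CHAIN_APPROX_NONE)[0],key=cv2.contourArea)
        print(t,m["p"],m["position"],cv2.approxPolyDP(c,5,True)[:,0].tolist())
from scipy.spatial.transform import Rotation as Ro
R=Ro.from_euler("z",-1.8,degrees=True).as_matrix()
for x,y in((60,120),(60,-120),(-60,-120),(-60,120)): print((x,y),proj(w,np.array([654,34,102])+R@np.array([x,y,0])))
```

```text
[571.1  37.1 221.8] 0.18642308263053411 59.57830583676696
rim 0.59 [285.3, 84.8] [[85, 18], [104, 171], [124, 170], [127, 178], [266, 178], [271, 150], [296, 153], [298, 178], [430, 179], [443, 170], [463, 171], [483, 18], [463, 17], [462, 6], [107, 5], [106, 16]]
nozzle1_mid 0.69 [329.6, 265.3] [[323, 256], [321, 272], [331, 276], [331, 258]]
(60, 120) [107.3  -0.1]
(60, -120) [463.1   1. ]
(-60, -120) [442.  174.9]
(-60, 120) [126.7 174. ]
```

View pics/org.png

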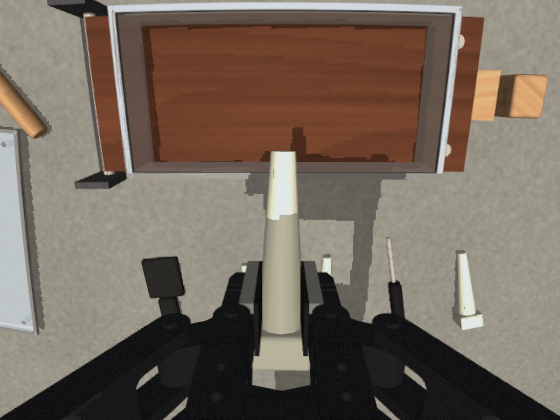

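The organizer rim shows with corners (108,6), (462,7) and near edge at row 173, matching the prediction to a few mm. The nozzle is held straight, and the other nozzles are still out.

Run:
```python
from h import *
go([639,-40.6,130],down(-91.8))
```

```text
d cm [7.1 7.5 9.2]
w deg [-0.1  0.3 -0.1]
```

>>> drive_tool([
  {"wx": 0,"wy": 0.3,"wz": 0,"dx": 3,"dy": 3,"dz": 1,"claw": 1},
  {"wx": 0,"wy": 0.3,"wz": 0,"dx": 6,"dy": 6,"dz": 3,"claw": 1},
  {"wx": 0,"wy": 0.3,"wz": 0,"dx": 7.1,"dy": 7.5,"dz": 6,"claw": 1},
  {"wx": 0,"wy": 0.3,"wz": 0,"dx": 7.1,"dy": 7.5,"dz": 9.2,"claw": 1},
  {"wx": 0,"wy": 0.3,"wz": 0,"dx": 7.1,"dy": 7.5,"dz": 9.2,"claw": 1},
  {"wx": 0,"wy": 0.3,"wz": 0,"dx": 7.1,"dy": 7.5,"dz": 9.2,"claw": 1},
])

```text
time: 16.65
tcp_pos: [638.7, -40.6, 129.4]
tool_rot: [[0.999, -0.034, -0.001], [-0.034, -0.999, 0.003], [-0.001, -0.003, -1.0]]
force: [-0.3, 0.7, 0.5]
opening: 0.186
finger_force: 59.6
```

Run:
```python
from h import *
w=cap("wrist","o2"); print(get_state()["opening"]);go([639,-40.6,57],down(-91.8))
```

```text
0.1847191811858055
d cm [-0.1  0.   7.4]
w deg [-0.1 -0.1 -0.1]
```

>>> drive_tool([
  {"wx": 0,"wy": 0,"wz": 0,"dx": 0,"dy": 0,"dz": 2,"claw": 1},
  {"wx": 0,"wy": 0,"wz": 0,"dx": 0,"dy": 0,"dz": 4,"claw": 1},
  {"wx": 0,"wy": 0,"wz": 0,"dx": 0,"dy": 0,"dz": 6,"claw": 1},
  {"wx": 0,"wy": 0,"wz": 0,"dx": 0,"dy": 0,"dz": 7,"claw": 1},
  {"wx": 0,"wy": 0,"wz": 0,"dx": 0,"dy": 0,"dz": 7.4,"claw": 1},
  {"wx": 0,"wy": 0,"wz": 0,"dx": 0,"dy": 0,"dz": 7.4,"claw": 1},
  {"wx": 0,"wy": 0,"wz": 0,"dx": 0,"dy": 0,"dz": 7.4,"claw": 1},
  {"wx": 0,"wy": 0,"wz": 0,"dx": 0,"dy": 0,"dz": 7.4,"claw": 0.6},
  {"wx": 0,"wy": 0,"wz": 0,"dx": 0,"dy": 0,"dz": 7.4,"claw": 0.6},
  {"wx": 0,"wy": 0,"wz": 0,"dx": 0,"dy": 0,"dz": 7.4,"claw": 0.6},
  {"wx": 0,"wy": 0,"wz": 0,"dx": 0,"dy": 0,"dz": 4,"claw": 0.6},
  {"wx": 0,"wy": 0,"wz": 0,"dx": 0,"dy": 0,"dz": 0,"claw": 0.6},
  {"wx": 0,"wy": 0,"wz": 0,"dx": 0,"dy": 0,"dz": -5,"claw": 0.6},
  {"wx": 0,"wy": 0,"wz": 0,"dx": 0,"dy": 0,"dz": -9,"claw": 0.6},
  {"wx": 0,"wy": 0,"wz": 0,"dx": -4,"dy": 2,"dz": -9,"claw": 0.6},
  {"wx": 0,"wy": 0,"wz": 0,"dx": -7,"dy": 4,"dz": -9,"claw": 0.5},
  {"wx": 0,"wy": 0,"wz": 0,"dx": -7,"dy": 4,"dz": -9,"claw": 0.5},
  {"wx": 0,"wy": 0,"wz": 0,"dx": -7,"dy": 4,"dz": -9,"claw": 0.5},
])

```text
time: 18.5
tcp_pos: [568.2, -77.8, 220.1]
tool_rot: [[0.999, -0.034, 0.002], [-0.034, -0.999, 0.003], [0.002, -0.003, -1.0]]
force: [0.6, 1.3, 0.3]
opening: 0.5
finger_force: 0.0
```

Run:
```python
from noz import *
import noz
w=cap("wrist","o3");t=cap("top","t3")
noz.TH=135
for b in blobs(w): print("mid",b[0],"ang %.1f L %.0f W %.0f area %d"%b[1:5],b[5])
g=cv2.cvtColor(t["pixels"],cv2.COLOR_BGR2GRAY); 
print(get_state()["tcp_pos"]); go([421,-169,110],down(-83.3))
```

```text
mid [586.1 -41.8] ang 95.1 L 678 W 377 area 99136 (336, 175)
mid [655.5 -32.3] ang -4.4 L 106 W 32 area 2255 (231, 99)
mid [486.3 -98.7] ang -25.3 L 86 W 69 area 3610 (305, 252)
[569.3 -77.4 220.1]
d cm [-14.6   9.7  10.9]
w deg [-0.2 -0.1 -8.5]
```

>>> drive_tool([
  {"wx": 0,"wy": 0,"wz": -4,"dx": -4,"dy": 2,"dz": 1,"claw": 0.4},
  {"wx": 0,"wy": 0,"wz": -8.5,"dx": -8,"dy": 5,"dz": 4,"claw": 0.4},
  {"wx": 0,"wy": 0,"wz": -8.5,"dx": -12,"dy": 8,"dz": 7,"claw": 0.4},
  {"wx": 0,"wy": 0,"wz": -8.5,"dx": -14.4,"dy": 9.7,"dz": 11,"claw": 0.4},
  {"wx": 0,"wy": 0,"wz": -8.5,"dx": -14.4,"dy": 9.7,"dz": 14,"claw": 0.4},
  {"wx": 0,"wy": 0,"wz": -8.5,"dx": -14.4,"dy": 9.7,"dz": 16,"claw": 0.4},
  {"wx": 0,"wy": 0,"wz": -8.5,"dx": -14.4,"dy": 9.7,"dz": 16,"claw": 0.4},
  {"wx": 0,"wy": 0,"wz": -8.5,"dx": -14.4,"dy": 9.7,"dz": 16,"claw": 0.4},
])

```text
time: 19.4
tcp_pos: [422.7, -169.5, 59.8]
tool_rot: [[0.993, 0.117, 0.001], [0.117, -0.993, 0.003], [0.002, -0.003, -1.0]]
force: [-0.3, 0.6, 0.3]
opening: 0.597
finger_force: 0.0
```

```bash
cat > look.py <<'E'
from noz import *
import noz
w=cap("wrist","look")
for th in (130,138):
    noz.TH=th
    for b in blobs(w):
        if b[4]>400: print(th,"mid",b[0],"ang %.1f L %.0f W %.0f area %d"%b[1:5],b[5])
s=get_state();print(s["tcp_pos"],s["opening"])
E
python3 look.py; python3 -c "
from h import *
go([423,-169,4],down(-83.3))"
```

```text
130 mid [492.  -27.2] ang 69.6 L 36 W 15 area 1360 (34, 89)
130 mid [472.9 -81.8] ang -178.2 L 56 W 18 area 1089 (129, 133)
130 mid [ 507.5 -247.1] ang 36.8 L 20 W 14 area 483 (445, 107)
130 mid [ 515.7 -263.7] ang -83.9 L 19 W 7 area 406 (479, 95)
130 mid [421.5  -5.4] ang -5.9 L 129 W 16 area 2755 (7, 198)
130 mid [470.1 -37.9] ang -61.2 L 34 W 9 area 610 (49, 129)
130 mid [ 484.2 -269.3] ang 50.0 L 33 W 17 area 822 (475, 157)
130 mid [ 483.1 -225.4] ang 57.3 L 19 W 13 area 531 (397, 147)
130 mid [ 430.4 -169. ] ang 9.7 L 101 W 26 area 3530 (284, 232)
130 mid [438.7 -37.3] ang 50.5 L 32 W 24 area 1196 (58, 186)
130 mid [ 459.9 -236.3] ang 115.1 L 34 W 22 area 743 (409, 187)
130 mid [440.5 -61.1] ang 169.1 L 26 W 14 area 431 (97, 186)
130 mid [ 461.5 -261.6] ang 4.6 L 26 W 13 area 581 (450, 194)
130 mid [417.4 -65.5] ang -11.1 L 33 W 7 area 437 (105, 226)
130 mid [406.7 -39.8] ang 134.6 L 23 W 14 area 476 (63, 239)
130 mid [ 421.  -283.5] ang 119.2 L 38 W 17 area 685 (465, 260)
130 mid [362.7 -39.7] ang -60.9 L 76 W 32 area 2580 (69, 298)
130 mid [ 386.9 -263.7] ang -127.1 L 28 W 27 area 703 (422, 306)
138 mid [472.5 -82.8] ang -170.1 L 52 W 3 area 590 (134, 133)
138 mid [429.8  -6.1] ang -6.2 L 100 W 10 area 2368 (7, 188)
138 mid [ 431.9 -168.8] ang 9.6 L 98 W 25 area 2924 (284, 232)
[ 423.5 -170.    60.7] 0.6035547577008092
d cm [-0.1 -0.1  5.7]
w deg [-0.1 -0.2  0. ]
```

>>> drive_tool([
  {"wx": 0,"wy": 0,"wz": -2.9,"dx": 0,"dy": 0,"dz": 2.5,"claw": 0.4},
  {"wx": 0,"wy": 0,"wz": -2.9,"dx": 0,"dy": 0,"dz": 5,"claw": 0.4},
  {"wx": 0,"wy": 0,"wz": -2.9,"dx": 0,"dy": 0,"dz": 5.7,"claw": 0.4},
  {"wx": 0,"wy": 0,"wz": -2.9,"dx": 0,"dy": 0,"dz": 5.7,"claw": 0.4},
  {"wx": 0,"wy": 0,"wz": -2.9,"dx": 0,"dy": 0,"dz": 5.7,"claw": 1},
  {"wx": 0,"wy": 0,"wz": -2.9,"dx": 0,"dy": 0,"dz": 5.7,"claw": 1},
  {"wx": 0,"wy": 0,"wz": -2.9,"dx": 0,"dy": 0,"dz": 5.7,"claw": 1},
  {"wx": 0,"wy": 0,"wz": -2.9,"dx": 0,"dy": 0,"dz": 5.7,"claw": 1},
  {"wx": 0,"wy": 0,"wz": -2.9,"dx": 0,"dy": 0,"dz": 5.7,"claw": 1},
  {"wx": 0,"wy": 0,"wz": -2.9,"dx": 0,"dy": 0,"dz": 3,"claw": 1},
  {"wx": 0,"wy": 0,"wz": -2.9,"dx": 0,"dy": 0,"dz": -2,"claw": 1},
  {"wx": 0,"wy": 0,"wz": -2.9,"dx": 0,"dy": 0,"dz": -7,"claw": 1},
  {"wx": 0,"wy": 0,"wz": -2.9,"dx": 0,"dy": 0,"dz": -12,"claw": 1},
  {"wx": 0,"wy": 0,"wz": -2.9,"dx": 0,"dy": 0,"dz": -12,"claw": 1},
])

```text
time: 20.85
tcp_pos: [426.8, -172.9, 188.4]
tool_rot: [[0.986, 0.166, 0.016], [0.166, -0.986, -0.006], [0.015, 0.009, -1.0]]
force: [0.8, -1.4, 0.0]
opening: 0.182
finger_force: 58.9
```

Run:
```python
from h import *
w=cap("wrist","h3"); print(get_state()["opening"],get_state()["finger_force"],masks_of(w,"nozzle1_mid")[:1] and masks_of(w,"nozzle1_mid")[0]["position"])
go([640.7,9.3,140],down(-91.8))
```

```text
0.18783300530522282 58.88850214483682 [104.8, 166.4]
d cm [ 24.6 -14.    4. ]
w deg [-0.1 -0.1 11.3]
```

>>> drive_tool([
  {"wx": 0,"wy": 0,"wz": 4,"dx": 3,"dy": -2,"dz": 0,"claw": 1},
  {"wx": 0,"wy": 0,"wz": 8,"dx": 7,"dy": -4,"dz": 0,"claw": 1},
  {"wx": 0,"wy": 0,"wz": 11.3,"dx": 11,"dy": -6,"dz": 0,"claw": 1},
  {"wx": 0,"wy": 0,"wz": 11.3,"dx": 15,"dy": -9,"dz": 0,"claw": 1},
  {"wx": 0,"wy": 0,"wz": 11.3,"dx": 19,"dy": -11,"dz": 0,"claw": 1},
  {"wx": 0,"wy": 0,"wz": 11.3,"dx": 23,"dy": -13,"dz": 0,"claw": 1},
  {"wx": 0,"wy": 0,"wz": 11.3,"dx": 24.6,"dy": -14,"dz": 2,"claw": 1},
  {"wx": 0,"wy": 0,"wz": 11.3,"dx": 24.6,"dy": -14,"dz": 4,"claw": 1},
  {"wx": 0,"wy": 0,"wz": 11.3,"dx": 24.6,"dy": -14,"dz": 4,"claw": 1},
  {"wx": 0,"wy": 0,"wz": 11.3,"dx": 24.6,"dy": -14,"dz": 4,"claw": 1},
])

```text
time: 22.0
tcp_pos: [638.5, 9.3, 137.0]
tool_rot: [[1.0, -0.031, -0.005], [-0.031, -1.0, 0.003], [-0.005, -0.003, -1.0]]
force: [-0.5, 0.2, 0.1]
opening: 0.186
finger_force: 58.9
```

Run:
```python
from h import *
w=cap("wrist","h4"); cap("side","h4s"); print(get_state()["opening"],get_state()["finger_force"])
go([640.7,9.3,57],down(-91.8))
```

```text
0.18343318141417436 58.90053261362482
d cm [ 0.  -0.   8.3]
w deg [-0.2 -0.   0. ]
```

>>> drive_tool([
  {"wx": 0,"wy": 0,"wz": 0,"dx": 0,"dy": 0,"dz": 3,"claw": 1},
  {"wx": 0,"wy": 0,"wz": 0,"dx": 0,"dy": 0,"dz": 6,"claw": 1},
  {"wx": 0,"wy": 0,"wz": 0,"dx": 0,"dy": 0,"dz": 7.8,"claw": 1},
  {"wx": 0,"wy": 0,"wz": 0,"dx": 0,"dy": 0,"dz": 8.3,"claw": 1},
  {"wx": 0,"wy": 0,"wz": 0,"dx": 0,"dy": 0,"dz": 8.3,"claw": 1},
  {"wx": 0,"wy": 0,"wz": 0,"dx": 0,"dy": 0,"dz": 8.3,"claw": 0.6},
  {"wx": 0,"wy": 0,"wz": 0,"dx": 0,"dy": 0,"dz": 8.3,"claw": 0.6},
  {"wx": 0,"wy": 0,"wz": 0,"dx": 0,"dy": 0,"dz": 8.3,"claw": 0.6},
  {"wx": 0,"wy": 0,"wz": 0,"dx": 0,"dy": 0,"dz": 5,"claw": 0.6},
  {"wx": 0,"wy": 0,"wz": 0,"dx": 0,"dy": 0,"dz": 0,"claw": 0.6},
  {"wx": 0,"wy": 0,"wz": 0,"dx": 0,"dy": 0,"dz": -5,"claw": 0.6},
  {"wx": 0,"wy": 0,"wz": 0,"dx": -3,"dy": 0,"dz": -6,"claw": 0.4},
  {"wx": 0,"wy": 0,"wz": 1,"dx": -7,"dy": 0.5,"dz": -6,"claw": 0.4},
  {"wx": 0,"wy": 0,"wz": 3,"dx": -11,"dy": 1,"dz": -5,"claw": 0.4},
  {"wx": 0,"wy": 0,"wz": 4,"dx": -15,"dy": 1.5,"dz": -2,"claw": 0.4},
  {"wx": 0,"wy": 0,"wz": 4,"dx": -19,"dy": 2,"dz": 2,"claw": 0.4},
  {"wx": 0,"wy": 0,"wz": 4,"dx": -21.8,"dy": 2.1,"dz": 5,"claw": 0.4},
  {"wx": 0,"wy": 0,"wz": 4,"dx": -21.8,"dy": 2.1,"dz": 8,"claw": 0.4},
  {"wx": 0,"wy": 0,"wz": 4,"dx": -21.8,"dy": 2.1,"dz": 8,"claw": 0.4},
  {"wx": 0,"wy": 0,"wz": 4,"dx": -21.8,"dy": 2.1,"dz": 8,"claw": 0.4},
])

```text
time: 24.1
tcp_pos: [423.5, -5.1, 60.8]
tool_rot: [[0.995, -0.1, 0.002], [-0.1, -0.995, 0.002], [0.002, -0.003, -1.0]]
force: [0.4, 0.9, 0.8]
opening: 0.6
finger_force: 0.0
```

```bash
sed -i 's/(130,138)/(138,)/' look.py; python3 look.py; python3 look.py
```

```text
138 mid [472.4 -79.4] ang -169.2 L 52 W 3 area 553 (409, 139)
138 mid [430.9  -6.6] ang -2.5 L 98 W 25 area 2987 (284, 229)
138 mid [422.9  79.9] ang 1.2 L 101 W 28 area 3798 (141, 254)
[425.   -5.3  61.9] 0.6025548864880773
138 mid [473.1 -79.3] ang 10.5 L 51 W 3 area 527 (408, 141)
138 mid [440.4  -7. ] ang 177.5 L 79 W 10 area 2011 (282, 206)
138 mid [423.1  79.9] ang 1.2 L 101 W 28 area 3696 (141, 256)
138 mid [389.8  -4.8] ang -92.3 L 25 W 15 area 891 (287, 289)
[425.7  -5.4  62.4] 0.5978695777460937
```

>>> drive_tool([
  {"wx": 0,"wy": 0,"wz": -3.2,"dx": -0.3,"dy": 0.1,"dz": 2.5,"claw": 0.4},
  {"wx": 0,"wy": 0,"wz": -3.2,"dx": -0.3,"dy": 0.1,"dz": 5,"claw": 0.4},
  {"wx": 0,"wy": 0,"wz": -3.2,"dx": -0.3,"dy": 0.1,"dz": 5.8,"claw": 0.4},
  {"wx": 0,"wy": 0,"wz": -3.2,"dx": -0.3,"dy": 0.1,"dz": 5.8,"claw": 0.4},
  {"wx": 0,"wy": 0,"wz": -3.2,"dx": -0.3,"dy": 0.1,"dz": 5.8,"claw": 1},
  {"wx": 0,"wy": 0,"wz": -3.2,"dx": -0.3,"dy": 0.1,"dz": 5.8,"claw": 1},
  {"wx": 0,"wy": 0,"wz": -3.2,"dx": -0.3,"dy": 0.1,"dz": 5.8,"claw": 1},
  {"wx": 0,"wy": 0,"wz": -3.2,"dx": -0.3,"dy": 0.1,"dz": 5.8,"claw": 1},
  {"wx": 0,"wy": 0,"wz": -3.2,"dx": -0.3,"dy": 0.1,"dz": 5.8,"claw": 1},
  {"wx": 0,"wy": 0,"wz": -3.2,"dx": -0.3,"dy": 0.1,"dz": 3,"claw": 1},
  {"wx": 0,"wy": 0,"wz": -3.2,"dx": -0.3,"dy": 0.1,"dz": -2,"claw": 1},
  {"wx": 0,"wy": 0,"wz": -3.2,"dx": -0.3,"dy": 0.1,"dz": -7,"claw": 1},
  {"wx": 0,"wy": 0,"wz": -3.2,"dx": -0.3,"dy": 0.1,"dz": -12,"claw": 1},
  {"wx": 0,"wy": 0,"wz": -3.2,"dx": -0.3,"dy": 0.1,"dz": -12,"claw": 1},
  {"wx": 0,"wy": 0,"wz": -3.2,"dx": -0.3,"dy": 0.1,"dz": -12,"claw": 1},
])

```text
time: 25.7
tcp_pos: [420.4, -6.1, 181.8]
tool_rot: [[0.999, -0.044, 0.006], [-0.044, -0.999, 0.002], [0.006, -0.002, -1.0]]
force: [0.8, -1.3, -1.4]
opening: 0.182
finger_force: 58.9
```

Run:
```python
from h import *
print(get_state()["opening"],get_state()["finger_force"])
go([642.3,59.3,140],down(-91.8))
```

```text
0.18195022424499027 58.85589076540782
d cm [21.9 -7.5  4.3]
w deg [-0.1 -0.3 -0.7]
```

>>> drive_tool([
  {"wx": 0,"wy": -0.3,"wz": -0.7,"dx": 4,"dy": -1.5,"dz": 0,"claw": 1},
  {"wx": 0,"wy": -0.3,"wz": -0.7,"dx": 8,"dy": -3,"dz": 0,"claw": 1},
  {"wx": 0,"wy": -0.3,"wz": -0.7,"dx": 12,"dy": -4.5,"dz": 0,"claw": 1},
  {"wx": 0,"wy": -0.3,"wz": -0.7,"dx": 16,"dy": -6,"dz": 0,"claw": 1},
  {"wx": 0,"wy": -0.3,"wz": -0.7,"dx": 20,"dy": -7,"dz": 0,"claw": 1},
  {"wx": 0,"wy": -0.3,"wz": -0.7,"dx": 21.9,"dy": -7.5,"dz": 2,"claw": 1},
  {"wx": 0,"wy": -0.3,"wz": -0.7,"dx": 21.9,"dy": -7.5,"dz": 4.3,"claw": 1},
  {"wx": 0,"wy": -0.3,"wz": -0.7,"dx": 21.9,"dy": -7.5,"dz": 4.3,"claw": 1},
  {"wx": 0,"wy": -0.3,"wz": -0.7,"dx": 21.9,"dy": -7.5,"dz": 4.3,"claw": 1},
  {"wx": 0,"wy": -0.3,"wz": -0.7,"dx": 21.9,"dy": -7.5,"dz": 4.3,"claw": 1},
])

```text
time: 26.7
tcp_pos: [641.0, 59.3, 137.4]
tool_rot: [[0.999, -0.032, -0.005], [-0.032, -0.999, 0.003], [-0.005, -0.003, -1.0]]
force: [0.1, 0.3, -0.2]
opening: 0.186
finger_force: 58.9
```

Run:
```python
from h import *
cap("wrist","h6");print(get_state()["opening"],get_state()["finger_force"])
go([642.3,59.3,57],down(-91.8)); go([412,80,60],down(-89))
```

```text
0.19281052830747267 58.88010121212574
d cm [0.1 0.  8.1]
w deg [-0.2  0.2 -0.1]
d cm [-23.   -1.3   7.9]
w deg [-0.2  0.2 -2.9]
```

>>> drive_tool([
  {"wx": 0,"wy": 0,"wz": 0,"dx": 0,"dy": 0,"dz": 3,"claw": 1},
  {"wx": 0,"wy": 0,"wz": 0,"dx": 0,"dy": 0,"dz": 6,"claw": 1},
  {"wx": 0,"wy": 0,"wz": 0,"dx": 0,"dy": 0,"dz": 7.6,"claw": 1},
  {"wx": 0,"wy": 0,"wz": 0,"dx": 0,"dy": 0,"dz": 8.1,"claw": 1},
  {"wx": 0,"wy": 0,"wz": 0,"dx": 0,"dy": 0,"dz": 8.1,"claw": 1},
  {"wx": 0,"wy": 0,"wz": 0,"dx": 0,"dy": 0,"dz": 8.1,"claw": 0.6},
  {"wx": 0,"wy": 0,"wz": 0,"dx": 0,"dy": 0,"dz": 8.1,"claw": 0.6},
  {"wx": 0,"wy": 0,"wz": 0,"dx": 0,"dy": 0,"dz": 8.1,"claw": 0.6},
  {"wx": 0,"wy": 0,"wz": 0,"dx": 0,"dy": 0,"dz": 5,"claw": 0.6},
  {"wx": 0,"wy": 0,"wz": 0,"dx": 0,"dy": 0,"dz": 0,"claw": 0.6},
  {"wx": 0,"wy": 0,"wz": 0,"dx": 0,"dy": 0,"dz": -5,"claw": 0.6},
  {"wx": 0,"wy": 0,"wz": 0,"dx": -3,"dy": 0,"dz": -6,"claw": 0.4},
  {"wx": 0,"wy": 0,"wz": -1,"dx": -7,"dy": -0.5,"dz": -6,"claw": 0.4},
  {"wx": 0,"wy": 0,"wz": -2,"dx": -11,"dy": -0.8,"dz": -5,"claw": 0.4},
  {"wx": 0,"wy": 0,"wz": -3,"dx": -15,"dy": -1,"dz": -2,"claw": 0.4},
  {"wx": 0,"wy": 0,"wz": -3,"dx": -19,"dy": -1.2,"dz": 2,"claw": 0.4},
  {"wx": 0,"wy": 0,"wz": -3,"dx": -22.8,"dy": -1.3,"dz": 5,"claw": 0.4},
  {"wx": 0,"wy": 0,"wz": -3,"dx": -22.8,"dy": -1.3,"dz": 8,"claw": 0.4},
  {"wx": 0,"wy": 0,"wz": -3,"dx": -22.8,"dy": -1.3,"dz": 8,"claw": 0.4},
  {"wx": 0,"wy": 0,"wz": -3,"dx": -22.8,"dy": -1.3,"dz": 8,"claw": 0.4},
])

```text
time: 28.75
tcp_pos: [414.6, 80.0, 59.2]
tool_rot: [[1.0, 0.02, -0.003], [0.02, -1.0, 0.003], [-0.003, -0.003, -1.0]]
force: [0.5, 0.0, -0.6]
opening: 0.598
finger_force: 0.0
```

```bash
python3 look.py; python3 look.py
```

```text
138 mid [496.2  -1.2] ang -138.3 L 102 W 65 area 7832 (439, 82)
138 mid [516.9 176.3] ang -97.7 L 20 W 7 area 460 (97, 51)
138 mid [507.4 193. ] ang 34.2 L 18 W 15 area 439 (69, 69)
138 mid [492.4  35.9] ang 78.3 L 19 W 9 area 428 (372, 102)
138 mid [425.9  78.2] ang 5.2 L 101 W 26 area 3832 (286, 225)
138 mid [440.  -17.1] ang 36.5 L 47 W 25 area 1885 (460, 200)
138 mid [412.7 215.4] ang 147.4 L 67 W 39 area 2232 (63, 226)
138 mid [425.4 149.5] ang -18.0 L 39 W 9 area 694 (162, 216)
138 mid [417.  -53.7] ang -8.3 L 32 W 8 area 418 (506, 238)
138 mid [383.  -30.6] ang 16.0 L 71 W 52 area 2739 (458, 290)
138 mid [373.3 183.5] ang 11.6 L 57 W 31 area 911 (126, 285)
[416.4  79.9  60.4] 0.6004740164462722
138 mid [499.  -1.] ang -143.5 L 105 W 60 area 6901 (440, 83)
138 mid [502.3  26.7] ang -110.9 L 25 W 6 area 545 (389, 85)
138 mid [423.7  78. ] ang 5.1 L 104 W 26 area 3739 (286, 229)
138 mid [440.4 -17.4] ang 37.3 L 47 W 26 area 1664 (460, 204)
138 mid [425.7 149.6] ang -18.3 L 38 W 10 area 630 (163, 218)
138 mid [409.5 212. ] ang 140.8 L 60 W 32 area 1441 (69, 232)
138 mid [382.2 -30.1] ang -140.0 L 69 W 32 area 2357 (456, 292)
138 mid [367. 167.] ang -64.4 L 44 W 18 area 550 (138, 300)
[417.2  80.   60.9] 0.6007187067400176
```

>>> drive_tool([
  {"wx": 0,"wy": 0,"wz": -4,"dx": -0.1,"dy": 0.3,"dz": 2.5,"claw": 0.4},
  {"wx": 0,"wy": 0,"wz": -4,"dx": -0.1,"dy": 0.3,"dz": 5,"claw": 0.4},
  {"wx": 0,"wy": 0,"wz": -4,"dx": -0.1,"dy": 0.3,"dz": 5.7,"claw": 0.4},
  {"wx": 0,"wy": 0,"wz": -4,"dx": -0.1,"dy": 0.3,"dz": 5.7,"claw": 0.4},
  {"wx": 0,"wy": 0,"wz": -4,"dx": -0.1,"dy": 0.3,"dz": 5.7,"claw": 1},
  {"wx": 0,"wy": 0,"wz": -4,"dx": -0.1,"dy": 0.3,"dz": 5.7,"claw": 1},
  {"wx": 0,"wy": 0,"wz": -4,"dx": -0.1,"dy": 0.3,"dz": 5.7,"claw": 1},
  {"wx": 0,"wy": 0,"wz": -4,"dx": -0.1,"dy": 0.3,"dz": 5.7,"claw": 1},
  {"wx": 0,"wy": 0,"wz": -4,"dx": -0.1,"dy": 0.3,"dz": 5.7,"claw": 1},
  {"wx": 0,"wy": 0,"wz": -4,"dx": -0.1,"dy": 0.3,"dz": 3,"claw": 1},
  {"wx": 0,"wy": 0,"wz": -4,"dx": -0.1,"dy": 0.3,"dz": -2,"claw": 1},
  {"wx": 0,"wy": 0,"wz": -4,"dx": -0.1,"dy": 0.3,"dz": -7,"claw": 1},
  {"wx": 0,"wy": 0,"wz": -4,"dx": -0.1,"dy": 0.3,"dz": -12,"claw": 1},
  {"wx": 0,"wy": 0,"wz": -4,"dx": -0.1,"dy": 0.3,"dz": -12,"claw": 1},
  {"wx": 0,"wy": 0,"wz": -4,"dx": -0.1,"dy": 0.3,"dz": -12,"claw": 1},
])

```text
time: 30.35
tcp_pos: [414.4, 76.7, 180.3]
tool_rot: [[0.996, 0.09, 0.001], [0.09, -0.996, 0.003], [0.001, -0.003, -1.0]]
force: [0.8, 0.3, -0.9]
opening: 0.189
finger_force: 58.8
```

Run:
```python
from h import *
print(get_state()["opening"],get_state()["finger_force"])
go([643.9,109.3,140],down(-91.8))
```

```text
0.1892301197169502 58.83966895300546
d cm [23.1 -1.2  4.1]
w deg [-0.2 -0.   7. ]
```

>>> drive_tool([
  {"wx": 0,"wy": 0,"wz": 3,"dx": 4,"dy": 0,"dz": 0,"claw": 1},
  {"wx": 0,"wy": 0,"wz": 7,"dx": 8,"dy": -0.5,"dz": 0,"claw": 1},
  {"wx": 0,"wy": 0,"wz": 7,"dx": 12,"dy": -0.8,"dz": 0,"claw": 1},
  {"wx": 0,"wy": 0,"wz": 7,"dx": 16,"dy": -1,"dz": 0,"claw": 1},
  {"wx": 0,"wy": 0,"wz": 7,"dx": 20,"dy": -1.2,"dz": 0,"claw": 1},
  {"wx": 0,"wy": 0,"wz": 7,"dx": 23.1,"dy": -1.2,"dz": 2,"claw": 1},
  {"wx": 0,"wy": 0,"wz": 7,"dx": 23.1,"dy": -1.2,"dz": 4.1,"claw": 1},
  {"wx": 0,"wy": 0,"wz": 7,"dx": 23.1,"dy": -1.2,"dz": 4.1,"claw": 1},
  {"wx": 0,"wy": 0,"wz": 7,"dx": 23.1,"dy": -1.2,"dz": 4.1,"claw": 1},
  {"wx": 0,"wy": 0,"wz": 7,"dx": 23.1,"dy": -1.2,"dz": 4.1,"claw": 1},
])

```text
time: 31.35
tcp_pos: [641.3, 109.4, 136.4]
tool_rot: [[0.999, -0.032, -0.005], [-0.032, -0.999, 0.003], [-0.005, -0.003, -1.0]]
force: [0.1, -0.4, -0.7]
opening: 0.186
finger_force: 58.9
```

Run:
```python
from h import *
cap("wrist","h8");print(get_state()["opening"],get_state()["finger_force"])
go([643.9,109.3,57],down(-91.8)); go([560,35,300],down(-91.8))
```

```text
0.18797834752056014 58.86252061332925
d cm [0.2 0.  8. ]
w deg [-0.2  0.2 -0. ]
d cm [ -8.    7.7 -16.3]
w deg [-0.2  0.2 -0. ]
```

>>> drive_tool([
  {"wx": 0,"wy": 0,"wz": 0,"dx": 0.1,"dy": 0,"dz": 3,"claw": 1},
  {"wx": 0,"wy": 0,"wz": 0,"dx": 0.1,"dy": 0,"dz": 6,"claw": 1},
  {"wx": 0,"wy": 0,"wz": 0,"dx": 0.1,"dy": 0,"dz": 7.6,"claw": 1},
  {"wx": 0,"wy": 0,"wz": 0,"dx": 0.1,"dy": 0,"dz": 8,"claw": 1},
  {"wx": 0,"wy": 0,"wz": 0,"dx": 0.1,"dy": 0,"dz": 8,"claw": 1},
  {"wx": 0,"wy": 0,"wz": 0,"dx": 0.1,"dy": 0,"dz": 8,"claw": 0.6},
  {"wx": 0,"wy": 0,"wz": 0,"dx": 0.1,"dy": 0,"dz": 8,"claw": 0.6},
  {"wx": 0,"wy": 0,"wz": 0,"dx": 0.1,"dy": 0,"dz": 8,"claw": 0.6},
  {"wx": 0,"wy": 0,"wz": 0,"dx": 0.1,"dy": 0,"dz": 5,"claw": 0.6},
  {"wx": 0,"wy": 0,"wz": 0,"dx": 0.1,"dy": 0,"dz": 0,"claw": 0.6},
  {"wx": 0,"wy": 0,"wz": 0,"dx": 0,"dy": 0,"dz": -5,"claw": 0.6},
  {"wx": 0,"wy": 0,"wz": 0,"dx": -3,"dy": 2,"dz": -9,"claw": 0.4},
  {"wx": 0,"wy": 0,"wz": 0,"dx": -6,"dy": 4,"dz": -13,"claw": 0.4},
  {"wx": 0,"wy": 0,"wz": 0,"dx": -8,"dy": 7,"dz": -16,"claw": 0.2},
  {"wx": 0,"wy": 0,"wz": 0,"dx": -8,"dy": 7,"dz": -16,"claw": 0.2},
  {"wx": 0,"wy": 0,"wz": 0,"dx": -8,"dy": 7,"dz": -16,"claw": 0.2},
  {"wx": 0,"wy": 0,"wz": 0,"dx": -8,"dy": 7,"dz": -16,"claw": 0.2},
])

```text
time: 33.1
tcp_pos: [560.2, 42.0, 295.3]
tool_rot: [[0.999, -0.032, -0.006], [-0.032, -0.999, 0.004], [-0.006, -0.003, -1.0]]
force: [0.3, 0.2, -0.9]
opening: 0.801
finger_force: 0.0
```

Run:
```python
from fit import *
w=cap("wrist","org2");t=cap("top","top2");s=cap("side","side2")
for nm,p in(("w",w),("t",t),("s",s)):
    for m in masks_of(p,"nozzle1_mid")[:6]: print(nm,"noz",round(m["p"],2),np.round(m["position"]))
    for m in masks_of(p,"cover_grip")[:3]:
        c=max(cv2.findContours(m["pixels"].astype(np.uint8),cv2.RETR_EXTERNAL,cv2.CHAIN_APPROX_NONE)[0],key=cv2.contourArea)
        print(nm,"cover",round(m["p"],2),np.round(m["position"]),cv2.approxPolyDP(c,4,True)[:,0].tolist())
a=w["pixels"]; ins=t["pixels"][120:285,100:380]; sd=s["pixels"][140:260,100:360]
o=np.zeros((600,760,3),np.uint8)
o[:285,:380]=cv2.resize(a[:,:],(380,285)); o[:285,380:]=cv2.resize(ins,(380,285)) ; o[285:585,:650]=cv2.resize(sd,(650,300),interpolation=cv2.INTER_CUBIC)
cv2.imwrite("pics/all.png",o)
```

```text
w noz 0.6 [262.  90.]
w cover 0.64 [ 33. 204.] [[0, 107], [0, 285], [71, 296], [62, 116]]
t cover 0.77 [144. 220.] [[135, 183], [120, 259], [158, 264], [173, 189]]
s cover 0.61 [166. 186.] [[214, 178], [195, 165], [176, 167], [123, 189], [139, 204]]
```

View pics/all.png

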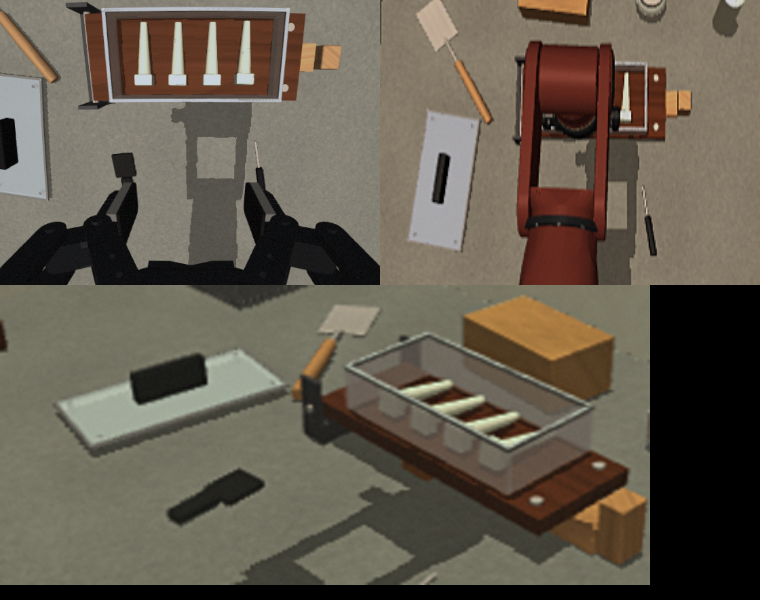

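All four nozzles lie side by side in the organizer and the shelf is level. The cover stands on the left at full-picture (144,220) top view, untouched. Next the cover.

Run:
```python
from h import *
t=cap("top");s=cap("side")
C=[onz(t,c,14)[:2] for c in((135,183),(173,189),(158,264),(120,259))]
m=(C[0]+C[1])/2-(C[2]+C[3])/2;print(np.mean(C,0),np.linalg.norm(m),np.degrees(np.arctan2(m[1],m[0])))
def blk(p,box):
    x0,y0,x1,y1=box;g=cv2.cvtColor(p["pixels"],cv2.COLOR_BGR2GRAY)[y0:y1,x0:x1]
    n,l,st,ce=cv2.connectedComponentsWithStats((g<60).astype(np.uint8));i=1+st[1:,4].argmax();print(st[i],ce[i]+[x0,y0]);return ce[i]+[x0,y0]
a=blk(t,(125,195,170,250));b=blk(s,(140,160,200,195));print(tri([(t,a),(s,b)]))
go([np.mean(C,0)[0],np.mean(C,0)[1],240],down(-101))
```

```text
[520.4 386.6] 242.71310677243824 -10.048201040135556
[ 14  14  13  29 229] [144.6 223.1]
[ 12   8  31  20 382] [167.  177.1]
(array([520.3, 387.2,  30.9]), [0.8932090581857722, 0.8932090581858381])
d cm [ -5.1 -34.3   5.8]
w deg [-0.1  0.3  9.2]
```

>>> drive_tool([
  {"wx": 0,"wy": 0.3,"wz": 4,"dx": -1,"dy": -4,"dz": 0,"claw": 0},
  {"wx": 0,"wy": 0.3,"wz": 8.2,"dx": -2,"dy": -8,"dz": 1,"claw": 0},
  {"wx": 0,"wy": 0.3,"wz": 8.2,"dx": -3,"dy": -12,"dz": 2,"claw": 0},
  {"wx": 0,"wy": 0.3,"wz": 8.2,"dx": -4,"dy": -16,"dz": 3,"claw": 0},
  {"wx": 0,"wy": 0.3,"wz": 8.2,"dx": -5,"dy": -20,"dz": 4,"claw": 0},
  {"wx": 0,"wy": 0.3,"wz": 8.2,"dx": -5.1,"dy": -24,"dz": 5,"claw": 0},
  {"wx": 0,"wy": 0.3,"wz": 8.2,"dx": -5.1,"dy": -28,"dz": 5.8,"claw": 0},
  {"wx": 0,"wy": 0.3,"wz": 8.2,"dx": -5.1,"dy": -32,"dz": 5.8,"claw": 0},
  {"wx": 0,"wy": 0.3,"wz": 8.2,"dx": -5.1,"dy": -34.3,"dz": 5.8,"claw": 0},
  {"wx": 0,"wy": 0.3,"wz": 8.2,"dx": -5.1,"dy": -34.3,"dz": 5.8,"claw": 0},
  {"wx": 0,"wy": 0.3,"wz": 8.2,"dx": -5.1,"dy": -34.3,"dz": 5.8,"claw": 0},
  {"wx": 0,"wy": 0.3,"wz": 8.2,"dx": -5.1,"dy": -34.3,"dz": 5.8,"claw": 0},
])

```text
time: 34.85
tcp_pos: [520.4, 385.1, 239.7]
tool_rot: [[0.985, -0.175, 0.001], [-0.175, -0.985, 0.002], [0.0, -0.002, -1.0]]
force: [-0.7, 0.4, 0.1]
opening: 1.0
finger_force: 0.0
```

```bash
cat > cov.py <<'E'
from h import *
w=cap("wrist","cov%d"%(get_state()["time"]*10))
print(get_state()["tcp_pos"])
for m in masks_of(w,"cover_grip")[:2]:
    M=m["pixels"]; print(round(m["p"],2),np.round(m["position"]),M.sum())
    c=max(cv2.findContours(M.astype(np.uint8),cv2.RETR_EXTERNAL,cv2.CHAIN_APPROX_NONE)[0],key=cv2.contourArea)
    q=cv2.approxPolyDP(c,6,True)[:,0]; print(q.tolist(),[onz(w,i,14)[:2].tolist() for i in q] if len(q)<7 else "")
    g=cv2.cvtColor(w["pixels"],cv2.COLOR_BGR2GRAY)
    h=cv2.convexHull(c);k=np.zeros(g.shape,np.uint8);cv2.fillPoly(k,[h],1);k=cv2.erode(k,np.ones((9,9)))
    n,l,st,ce=cv2.connectedComponentsWithStats(((g<55)&(k>0)).astype(np.uint8))
    if n<2: continue
    i=1+st[1:,4].argmax(); b=cv2.boxPoints(cv2.minAreaRect(np.argwhere(l==i)[:,::-1].astype(np.float32)))
    print("block",st[i],ce[i]); print(b.tolist()); print("z52",[np.round(onz(w,x,52)[:2],1).tolist() for x in b])
E
python3 cov.py
```

```text
[520.5 385.  239.8]
```

```bash
cat > cov.py <<'E'
from h import *
def look(save=True):
    w=cap("wrist","cov%d"%(get_state()["time"]*10))
    g=cv2.GaussianBlur(cv2.cvtColor(w["pixels"],cv2.COLOR_BGR2GRAY),(3,3),0)
    B=((g>145)).astype(np.uint8)
    n,l,st,ce=cv2.connectedComponentsWithStats(B);i=1+st[1:,4].argmax()
    pl=(l==i).astype(np.uint8); c=max(cv2.findContours(pl,0,2)[0],key=cv2.contourArea)
    q=cv2.approxPolyDP(c,8,True)[:,0]; print("plate",st[i],q.tolist())
    k=np.zeros(g.shape,np.uint8);cv2.fillPoly(k,[cv2.convexHull(c)],1)
    p0=proj(w,(520,387,45)); print("expect block",p0)
    n,l,st,ce=cv2.connectedComponentsWithStats(((g<60)&(k>0)).astype(np.uint8))
    for i in range(1,n):
        if st[i,4]>300:
            pts=np.argwhere(l==i)[:,::-1].astype(np.float32)
            b=cv2.boxPoints(cv2.minAreaRect(pts)); print("dark",st[i],ce[i],b.round(0).tolist())
    print(get_state()["tcp_pos"])
    return w,g
if __name__=="__main__": look()
E
python3 cov.py
```

```text
plate [228 194  28  22 146] [[228, 201], [255, 212], [236, 194]]
expect block [280.  183.1]
[520.5 385.  240. ]
```

Run:
```python
from h import *
w=cap("wrist")
g=cv2.cvtColor(w["pixels"],cv2.COLOR_BGR2GRAY)
for r in range(0,420,20): print(r,g[r,100:480:12].tolist())
```

```text
0 [107, 109, 108, 109, 108, 102, 108, 111, 108, 108, 107, 108, 111, 106, 114, 105, 110, 95, 111, 127, 107, 107, 109, 105, 104, 107, 105, 111, 54, 59, 116, 56]
20 [98, 112, 104, 114, 109, 106, 109, 105, 109, 103, 107, 108, 108, 106, 109, 110, 109, 108, 109, 90, 135, 99, 109, 109, 105, 104, 110, 106, 44, 59, 109, 60]
40 [104, 111, 111, 112, 109, 108, 107, 108, 110, 103, 107, 103, 106, 104, 102, 103, 103, 102, 107, 106, 65, 118, 106, 104, 105, 106, 106, 110, 24, 56, 101, 58]
60 [100, 110, 109, 108, 108, 112, 111, 106, 111, 108, 144, 144, 145, 144, 144, 145, 143, 143, 144, 145, 133, 102, 93, 107, 108, 113, 103, 107, 14, 57, 93, 52]
80 [107, 111, 108, 106, 115, 105, 107, 109, 105, 108, 144, 146, 146, 143, 146, 145, 146, 145, 144, 143, 127, 104, 104, 106, 110, 103, 110, 108, 15, 56, 42, 61]
100 [106, 109, 109, 115, 109, 110, 111, 114, 115, 113, 138, 143, 144, 144, 142, 146, 144, 143, 146, 145, 119, 109, 106, 110, 106, 110, 107, 110, 103, 109, 108, 108]
120 [111, 108, 110, 110, 109, 106, 113, 110, 111, 108, 124, 145, 143, 145, 145, 145, 147, 144, 144, 144, 72, 110, 102, 112, 112, 109, 110, 
[... 1447 characters left out ...]
, 108, 13, 54, 8, 3, 10, 107, 106, 109, 114, 112, 111, 107, 111, 114, 111, 110, 112, 108, 113, 107, 111, 109, 3, 5, 4, 52, 25, 60, 68, 68]
340 [27, 20, 1, 5, 12, 2, 111, 108, 110, 107, 108, 106, 111, 112, 110, 109, 110, 113, 109, 114, 107, 111, 113, 110, 112, 3, 7, 1, 13, 16, 14, 12]
360 [15, 4, 10, 10, 7, 15, 104, 105, 108, 105, 104, 109, 110, 108, 107, 109, 110, 109, 112, 111, 108, 107, 109, 108, 112, 61, 16, 10, 11, 11, 0, 10]
380 [20, 5, 12, 8, 7, 12, 52, 103, 108, 104, 106, 113, 108, 108, 110, 107, 111, 111, 109, 101, 108, 109, 111, 105, 105, 13, 8, 10, 7, 10, 15, 16]
400 [19, 24, 7, 15, 3, 11, 12, 10, 96, 7, 7, 9, 11, 9, 11, 12, 14, 13, 9, 16, 13, 11, 53, 7, 6, 8, 5, 5, 12, 16, 16, 17]
```

Clear view with plate grey at about 145, so threshold at 128.

```bash
sed -i 's/g>145/g>128/; s/,8,True/,6,True/' cov.py
python3 - <<'E'
from cov import *
w,g=look()
g=g.astype(float)
# block side edges: left/right at rows, front/back at column
P=[]
for r in range(145,225,10):
    row=g[r,255:310]; i=np.nonzero(row<85)[0]; 
    if len(i): P.append((r,255+i[0],255+i[-1]))
print(P)
col=g[100:260,279]; i=np.nonzero(col<85)[0]; print("rows",100+i[0],100+i[-1])
print([round(x) for x in g[110:245:3,279]])
E
```

```text
plate [  214    54   130   226 23043] [[214, 54], [231, 278], [332, 277], [343, 56]]
expect block [280.3 183.1]
dark [ 271  136   19   94 1656] [280.4 181.8] [[271.0, 136.0], [289.0, 136.0], [289.0, 229.0], [271.0, 229.0]]
[520.5 385.3 240. ]
[(145, np.int64(271), np.int64(289)), (155, np.int64(271), np.int64(289)), (165, np.int64(271), np.int64(289)), (175, np.int64(271), np.int64(289)), (185, np.int64(271), np.int64(289)), (195, np.int64(272), np.int64(289)), (205, np.int64(272), np.int64(289)), (215, np.int64(272), np.int64(289))]
rows 136 229
[145, 145, 145, 146, 145, 146, 145, 146, 137, 12, 17, 38, 40, 39, 39, 38, 37, 36, 26, 14, 16, 14, 15, 13, 15, 14, 15, 16, 14, 14, 14, 14, 11, 14, 10, 13, 12, 12, 14, 13, 121, 145, 145, 145, 146]
```

Run:
```python
from h import *
w=cap("wrist")
C=np.array([onz(w,c,14)[:2] for c in((213.5,53.5),(343.5,55.5),(332.5,277.5),(230.5,278.5))])
m=(C[0]+C[1])/2-(C[2]+C[3])/2;n=(C[0]+C[3])/2-(C[1]+C[2])/2
print(C,C.mean(0),np.linalg.norm(m),np.linalg.norm(n),"long",np.degrees(np.arctan2(m[1],m[0])),"wid",np.degrees(np.arctan2(n[1],n[0])))
r=onz(w,(280.4,229.5),52);print("rear top",r, "centre",r[:2]+45*m/np.linalg.norm(m))
f=onz(w,(280.4,135.5),14);print("front bottom",f,"centre",f[:2]-45*m/np.linalg.norm(m))
a=onz(w,(280.4,182),52);print(a)
u=m/np.linalg.norm(m); t=C.mean(0); 
go([t[0],t[1],80],down(np.degrees(np.arctan2(m[1],m[0]))-90))
```

```text
[[651.2 429.7]
 [627.3 305.9]
 [391.8 348.5]
 [411.2 465.7]] [520.4 387.4] 240.96213240509155 122.42713244406254 long -9.37851541923488 wid 79.80695273799647
rear top [475.  395.1  52. ] centre [519.4 387.7]
front bottom [562.1 379.7  14. ] centre [517.7 387. ]
[522.6 386.6  52. ]
d cm [-0.1 -0.1 16. ]
w deg [-0.1 -0.  -0.7]
```

>>> drive_tool([
  {"wx": 0,"wy": 0,"wz": -0.7,"dx": -0.1,"dy": -0.1,"dz": 4,"claw": 0},
  {"wx": 0,"wy": 0,"wz": -0.7,"dx": -0.1,"dy": -0.1,"dz": 8,"claw": 0},
  {"wx": 0,"wy": 0,"wz": -0.7,"dx": -0.1,"dy": -0.1,"dz": 12,"claw": 0},
  {"wx": 0,"wy": 0,"wz": -0.7,"dx": -0.1,"dy": -0.1,"dz": 14,"claw": 0},
  {"wx": 0,"wy": 0,"wz": -0.7,"dx": -0.1,"dy": -0.1,"dz": 14,"claw": 0},
  {"wx": 0,"wy": 0,"wz": -0.7,"dx": -0.1,"dy": -0.1,"dz": 14,"claw": 0},
])

```text
time: 35.75
tcp_pos: [519.8, 387.6, 100.1]
tool_rot: [[0.987, -0.163, 0.001], [-0.163, -0.987, 0.002], [0.001, -0.003, -1.0]]
force: [0.5, 0.8, -0.3]
opening: 0.997
finger_force: 0.0
```

Run:
```python
from cov import *
w,g=look(); T=np.array(w["camera_from_world"]);print("cam",-T[:3,:3].T@T[:3,3])
g=g.astype(int)
for r in range(60,320,15):
    row=g[r,150:420]
    i=np.nonzero(row>128)[0]; k=np.nonzero(row[100:165]<85)[0]
    print(r,(150+i[0],150+i[-1]) if len(i) else "", (250+k[0],250+k[-1]) if len(k) else "")
print([int(x) for x in g[60:330:4,279]])
np.save("/tmp/w.npy",w["pixels"]); pickle.dump(w,open("/tmp/w.pkl","wb"))
```

```text
plate [  185    29   199   333 52832] [[185, 30], [208, 358], [356, 360], [383, 31]]
expect block [283.3 234.1]
dark [ 268  155   32  151 4449] [283.3 229.1] [[268.0, 155.0], [299.0, 155.0], [299.0, 305.0], [268.0, 305.0]]
[520.8 388.3 101.6]
cam [596.  375.5 242.7]
60 (np.int64(187), np.int64(381)) 
75 (np.int64(188), np.int64(380)) 
90 (np.int64(188), np.int64(379)) 
105 (np.int64(189), np.int64(378)) 
120 (np.int64(190), np.int64(377)) 
135 (np.int64(191), np.int64(376)) 
150 (np.int64(192), np.int64(374)) 
165 (np.int64(193), np.int64(373)) (np.int64(268), np.int64(298))
180 (np.int64(195), np.int64(372)) (np.int64(268), np.int64(299))
195 (np.int64(195), np.int64(371)) (np.int64(268), np.int64(299))
210 (np.int64(197), np.int64(369)) (np.int64(268), np.int64(299))
225 (np.int64(198), np.int64(368)) (np.int64(268), np.int64(298))
240 (np.int64(199), np.int64(367)) (np.int64(268), np.int64(298))
255 (np.int64(200), np.int64(366)) (np.int64(269), np.int64(298))
270 (np.int64(201), np.int64(364)) (np.int64(269), np.int64(297))
285 (np.int64(202), np.int64(363)) (np.int64(269), np.int64(297))
300 (np.int64(204), np.int64(362)) (np.int64(269), np.int64(297))
315 (np.int64(205), np.int64(360)) 
[137, 137, 139, 138, 138, 138, 138, 138, 137, 137, 137, 138, 138, 139, 138, 139, 139, 139, 139, 138, 139, 138, 139, 138, 13, 4, 9, 25, 34, 34, 34, 32, 14, 16, 11, 11, 12, 12, 13, 13, 14, 10, 14, 12, 15, 13, 10, 12, 9, 10, 13, 10, 12, 11, 10, 11, 12, 7, 10, 10, 12, 12, 134, 138, 138, 137, 138, 138]
```

Run:
```python
from h import *
w=pickle.load(open("/tmp/w.pkl","rb"))
for z in(0,7,14):
    C=np.array([onz(w,c,z)[:2] for c in((184.5,29),(384,30.5),(356.5,360.5),(207.5,358.5))])
    m=(C[0]+C[1])/2-(C[2]+C[3])/2;n=(C[0]+C[3])/2-(C[1]+C[2])/2
    print(z,C.mean(0),np.linalg.norm(m),np.linalg.norm(n),np.degrees(np.arctan2(m[1],m[0])),np.degrees(np.arctan2(n[1],n[0]))-90)
for z in(40,46,52): 
    r=onz(w,(283,305.5),z); j=onz(w,(283,187),z); print(z,r,j,np.linalg.norm((r-j)[:2]),(r+j)[:2]/2, "width",np.linalg.norm(onz(w,(268.5,290),z)-onz(w,(297.5,290),z)))
go()
```

```text
0 [514.7 387.8] 250.87876029226175 125.59744746427201 -9.591760929069505 -9.949408142673875
7 [517.  387.5] 243.64312977634657 121.97507336399003 -9.591760929069514 -9.949408142673875
14 [519.4 387.1] 236.40749926043156 118.35269926370813 -9.591760929069503 -9.949408142673903
40 [468.4 395.5  40. ] [547.3 382.7  40. ] 80.0248670986934 [507.8 389.1] width 18.782610039465837
46 [472.1 394.9  46. ] [548.8 382.5  46. ] 77.6562024794914 [510.5 388.7] width 18.226661551580417
52 [475.9 394.3  52. ] [550.2 382.3  52. ] 75.28753786028933 [513.1 388.3] width 17.670713063694944
```

Run:
```python
from h import *
go([519.5,387.3,22],down(-99.7))
```

```text
d cm [-0.1  0.1  8. ]
w deg [-0.3 -0.2  0.3]
```

>>> drive_tool([
  {"wx": 0,"wy": 0,"wz": 0.3,"dx": -0.1,"dy": 0.1,"dz": 3,"claw": 0},
  {"wx": 0,"wy": 0,"wz": 0.3,"dx": -0.1,"dy": 0.1,"dz": 6,"claw": 0},
  {"wx": 0,"wy": 0,"wz": 0.3,"dx": -0.1,"dy": 0.1,"dz": 7.5,"claw": 0},
  {"wx": 0,"wy": 0,"wz": 0.3,"dx": -0.1,"dy": 0.1,"dz": 7.9,"claw": 0},
  {"wx": 0,"wy": 0,"wz": 0.3,"dx": -0.1,"dy": 0.1,"dz": 7.9,"claw": 0},
  {"wx": 0,"wy": 0,"wz": 0.3,"dx": -0.1,"dy": 0.1,"dz": 7.9,"claw": 0.6},
  {"wx": 0,"wy": 0,"wz": 0.3,"dx": -0.1,"dy": 0.1,"dz": 7.9,"claw": 1},
  {"wx": 0,"wy": 0,"wz": 0.3,"dx": -0.1,"dy": 0.1,"dz": 7.9,"claw": 1},
  {"wx": 0,"wy": 0,"wz": 0.3,"dx": -0.1,"dy": 0.1,"dz": 7.9,"claw": 1},
  {"wx": 0,"wy": 0,"wz": 0.3,"dx": -0.1,"dy": 0.1,"dz": 7.9,"claw": 1},
  {"wx": 0,"wy": 0,"wz": 0.3,"dx": -0.1,"dy": 0.1,"dz": 7.9,"claw": 1},
  {"wx": 0,"wy": 0,"wz": 0.3,"dx": -0.1,"dy": 0.1,"dz": 7.9,"claw": 1},
  {"wx": 0,"wy": 0,"wz": 0.3,"dx": -0.1,"dy": 0.1,"dz": 7.9,"claw": 1},
])

```text
time: 37.1
tcp_pos: [519.0, 387.5, 21.4]
tool_rot: [[0.986, -0.168, 0.002], [-0.168, -0.986, 0.003], [0.001, -0.003, -1.0]]
force: [-0.1, 1.8, 2.3]
opening: 0.203
finger_force: 60.1
```

Run:
```python
from h import *
s=get_state();print(s["tcp_pos"],s["opening"]*85,s["finger_force"],s["force"])
w=cap("wrist")
g=cv2.GaussianBlur(cv2.cvtColor(w["pixels"],cv2.COLOR_BGR2GRAY),(3,3),0).astype(int)
for r in range(20,200,20):
    row=g[r,100:470];i=np.nonzero(row>128)[0];print(r,(100+i[0],100+i[-1]) if len(i) else "")
print([int(x) for x in g[0:330:6,330]])
```

```text
[519.  387.5  21.4] 17.22013366669957 60.14051020145416 [-0.1  1.8  2.3]
20 (np.int64(129), np.int64(433))
40 (np.int64(131), np.int64(431))
60 (np.int64(133), np.int64(429))
80 (np.int64(135), np.int64(427))
100 (np.int64(137), np.int64(425))
120 (np.int64(139), np.int64(423))
140 (np.int64(141), np.int64(421))
160 (np.int64(143), np.int64(419))
180 (np.int64(145), np.int64(417))
[143, 144, 143, 144, 145, 144, 145, 144, 145, 144, 145, 145, 145, 145, 145, 144, 145, 144, 146, 147, 146, 146, 147, 146, 147, 146, 146, 146, 145, 146, 145, 146, 146, 145, 145, 146, 145, 145, 145, 144, 146, 145, 146, 145, 146, 145, 13, 11, 12, 13, 10, 10, 15, 12, 11]
```

Cover gripped: the plate edges sit symmetric about column 281, so it's centred and aligned with the tool. Lift and carry.

>>> drive_tool([
  {"wx": 0,"wy": 0,"wz": 0,"dx": 0,"dy": 0,"dz": -1,"claw": 1},
  {"wx": 0,"wy": 0,"wz": 0,"dx": 0,"dy": 0,"dz": -3,"claw": 1},
  {"wx": 0,"wy": 0,"wz": 0,"dx": 0,"dy": 0,"dz": -6,"claw": 1},
  {"wx": 0,"wy": 0,"wz": 0,"dx": 0,"dy": 0,"dz": -9,"claw": 1},
  {"wx": 0,"wy": 0,"wz": 0,"dx": 0,"dy": 0,"dz": -12,"claw": 1},
  {"wx": 0,"wy": 0,"wz": 0,"dx": 0,"dy": 0,"dz": -14.5,"claw": 1},
  {"wx": 0,"wy": 0,"wz": 0,"dx": 0,"dy": 0,"dz": -14.5,"claw": 1},
  {"wx": 0,"wy": 0,"wz": 0,"dx": 0,"dy": 0,"dz": -14.5,"claw": 1},
  {"wx": 0,"wy": 0,"wz": 0,"dx": 0,"dy": 0,"dz": -14.5,"claw": 1},
])

```text
time: 38.05
tcp_pos: [516.7, 385.7, 163.0]
tool_rot: [[0.986, -0.168, -0.003], [-0.168, -0.986, -0.0], [-0.003, 0.001, -1.0]]
force: [0.1, 0.1, -1.4]
opening: 0.199
finger_force: 59.6
```

```bash
cat > sym.py <<'E'
from h import *
def sym():
    s=get_state();print(s["tcp_pos"],s["opening"],s["finger_force"],s["force"],s["wrist_torque"])
    w=cap("wrist");g=cv2.GaussianBlur(cv2.cvtColor(w["pixels"],cv2.COLOR_BGR2GRAY),(3,3),0).astype(int)
    for r in (20,100,180):
        row=g[r,100:470];i=np.nonzero(row>122)[0];print(r,(100+i[0],100+i[-1]) if len(i) else "")
    return w,g
E
python3 - <<'E'
from sym import *
sym(); go([652,33,165],down(-1.8))
E
```

```text
[516.7 385.7 163. ] 0.19936621661560341 59.58413600921631 [ 0.1  0.1 -1.4] [ 0.   0.1 -0. ]
20 (np.int64(129), np.int64(433))
100 (np.int64(136), np.int64(426))
180 (np.int64(145), np.int64(417))
d cm [19.2 32.5 -0.3]
w deg [ -0.1   0.2 -97.9]
```

>>> drive_tool([
  {"wx": 0,"wy": 0.2,"wz": -5,"dx": 1,"dy": 1.6,"dz": -0.3,"claw": 1},
  {"wx": 0,"wy": 0.2,"wz": -12,"dx": 2.4,"dy": 4,"dz": -0.3,"claw": 1},
  {"wx": 0,"wy": 0.2,"wz": -19,"dx": 3.7,"dy": 6.3,"dz": -0.3,"claw": 1},
  {"wx": 0,"wy": 0.2,"wz": -26,"dx": 5.1,"dy": 8.6,"dz": -0.3,"claw": 1},
  {"wx": 0,"wy": 0.2,"wz": -33,"dx": 6.5,"dy": 11,"dz": -0.3,"claw": 1},
  {"wx": 0,"wy": 0.2,"wz": -40,"dx": 7.8,"dy": 13.3,"dz": -0.3,"claw": 1},
  {"wx": 0,"wy": 0.2,"wz": -47,"dx": 9.2,"dy": 15.6,"dz": -0.3,"claw": 1},
  {"wx": 0,"wy": 0.2,"wz": -54,"dx": 10.6,"dy": 17.9,"dz": -0.3,"claw": 1},
  {"wx": 0,"wy": 0.2,"wz": -61,"dx": 12,"dy": 20.2,"dz": -0.3,"claw": 1},
  {"wx": 0,"wy": 0.2,"wz": -68,"dx": 13.3,"dy": 22.6,"dz": -0.3,"claw": 1},
  {"wx": 0,"wy": 0.2,"wz": -75,"dx": 14.7,"dy": 24.9,"dz": -0.3,"claw": 1},
  {"wx": 0,"wy": 0.2,"wz": -82,"dx": 16.1,"dy": 27.2,"dz": -0.3,"claw": 1},
  {"wx": 0,"wy": 0.2,"wz": -89,"dx": 17.5,"dy": 29.6,"dz": -0.3,"claw": 1},
  {"wx": 0,"wy": 0.2,"wz": -95,"dx": 18.6,"dy": 31.5,"dz": -0.3,"claw": 1},
  {"wx": 0,"wy": 0.2,"wz": -97.9,"dx": 19.2,"dy": 32.5,"dz": -0.3,"claw": 1},
  {"wx": 0,"wy": 0.2,"wz": -97.9,"dx": 19.2,"dy": 32.5,"dz": -0.3,"claw": 1},
  {"wx": 0,"wy": 0.2,"wz": -97.9,"dx": 19.2,"dy": 32.5,"dz": -0.3,"claw": 1},
  {"wx": 0,"wy": 0.2,"wz": -97.9,"dx": 19.2,"dy": 32.5,"dz": -0.3,"claw": 1},
])

```text
time: 39.9
tcp_pos: [652.3, 35.0, 166.9]
tool_rot: [[0.031, 1.0, 0.001], [1.0, -0.031, 0.005], [0.005, 0.001, -1.0]]
force: [-0.2, -0.3, -1.1]
opening: 0.2
finger_force: 59.5
```

Run:
```python
from sym import *
sym(); s=cap("side","sideC");t=cap("top","topC")
for nm,p in(("s",s),("t",t)):
    for m in masks_of(p,"cover_grip")[:2]:
        c=max(cv2.findContours(m["pixels"].astype(np.uint8),0,2)[0],key=cv2.contourArea)
        print(nm,round(m["p"],2),m["pixels"].sum(),cv2.approxPolyDP(c,3,True)[:,0].tolist())
from scipy.spatial.transform import Rotation as Ro
R=Ro.from_euler("z",-1.8,degrees=True).as_matrix();T=get_state()["tcp_pos"]
for z in(-7.4,-11.4):
  for x,y in((-64,124),(-64,-124),(64,-124),(64,124)): print(z,(x,y),"s",proj(s,T+R@np.array([x,y+1,z])),"t",proj(t,T+R@np.array([x,y+1,z])))
go([652,33,125],down(-1.8))
```

```text
[652.3  35.  166.9] 0.20019345691227844 59.52442646026611 [-0.2 -0.3 -1.1] [ 0.  0. -0.]
20 (np.int64(128), np.int64(433))
100 (np.int64(136), np.int64(426))
180 (np.int64(145), np.int64(417))
s 0.75 2299 [[236, 151], [301, 184], [339, 167], [289, 144], [287, 156], [281, 159], [277, 144], [268, 139]]
t 0.71 1615 [[278, 149], [273, 161], [272, 190], [296, 191], [297, 150]]
-7.4 (-64, 124) s [232.6 150.3] t [210.6 191.4]
-7.4 (-64, -124) s [302.2 182.6] t [297.5 192.5]
-7.4 (64, -124) s [339.5 165.2] t [297.8 148.8]
-7.4 (64, 124) s [269.5 137. ] t [212.2 147.8]
-11.4 (-64, 124) s [232.7 151.7] t [210.8 191.6]
-11.4 (-64, -124) s [302.1 184.2] t [297.5 192.7]
-11.4 (64, -124) s [339.4 166.8] t [297.7 149.2]
-11.4 (64, 124) s [269.5 138.4] t [212.4 148.2]
d cm [-0.2 -0.1  4.3]
w deg [ 0.2 -0.3  0.1]
```

>>> drive_tool([
  {"wx": 0.2,"wy": -0.3,"wz": 0,"dx": -0.1,"dy": 0,"dz": 1,"claw": 1},
  {"wx": 0.2,"wy": -0.3,"wz": 0,"dx": -0.2,"dy": 0,"dz": 2.5,"claw": 1},
  {"wx": 0.2,"wy": -0.3,"wz": 0,"dx": -0.2,"dy": 0,"dz": 3.8,"claw": 1},
  {"wx": 0.2,"wy": -0.3,"wz": 0,"dx": -0.2,"dy": 0,"dz": 3.8,"claw": 1},
  {"wx": 0.2,"wy": -0.3,"wz": 0,"dx": -0.2,"dy": 0,"dz": 3.8,"claw": 1},
])

```text
time: 40.65
tcp_pos: [652.3, 32.3, 128.4]
tool_rot: [[0.031, 1.0, -0.003], [1.0, -0.031, -0.001], [-0.001, -0.003, -1.0]]
force: [-0.2, 0.4, -1.9]
opening: 0.203
finger_force: 59.5
```

Run:
```python
from sym import *
sym(); t=cap("top","topD");s=cap("side","sideD")
g=cv2.cvtColor(t["pixels"],cv2.COLOR_BGR2GRAY).astype(int)
for r in(155,160,175,185): print(r,g[r,286:318].tolist())
go([652,33,118],down(-1.8))
```

```text
[652.3  32.3 128.4] 0.20339277426249042 59.54268515110016 [-0.2  0.4 -1.9] [ 0. -0.  0.]
20 (np.int64(128), np.int64(433))
100 (np.int64(136), np.int64(426))
180 (np.int64(144), np.int64(418))
155 [188, 183, 183, 187, 181, 183, 192, 188, 186, 183, 192, 162, 130, 126, 129, 126, 130, 127, 133, 127, 125, 130, 130, 126, 125, 130, 132, 125, 129, 130, 122, 127]
160 [138, 138, 138, 138, 136, 137, 138, 139, 132, 170, 191, 145, 147, 6, 49, 50, 49, 48, 46, 48, 48, 46, 45, 42, 86, 135, 129, 126, 126, 126, 124, 125]
175 [155, 155, 156, 153, 155, 155, 154, 156, 144, 189, 195, 149, 113, 8, 53, 50, 49, 51, 49, 50, 47, 50, 45, 38, 104, 173, 163, 159, 157, 157, 157, 160]
185 [155, 157, 155, 158, 156, 156, 156, 155, 146, 191, 188, 152, 114, 17, 63, 62, 60, 62, 63, 62, 61, 61, 61, 53, 74, 170, 159, 156, 155, 157, 159, 164]
d cm [ 0.1 -0.2  1.3]
w deg [0.1 0.  0. ]
```

Run:
```python
from h import *
t=cap("top")
# right end columns: rim outer (z102), plate edge (z121), shelf top edge (z48)
print(onz(t,(297.0,175),102)[:2],onz(t,(298.6,175),119)[:2],onz(t,(309.9,175),48)[:2])
g=cv2.cvtColor(t["pixels"],cv2.COLOR_BGR2GRAY).astype(int)
for c in(288,291,300,303): print(c,"top",g[142:166,c].tolist(),"bot",g[186:206,c].tolist())
```

```text
[648.3 -88.6] [644.7 -92.6] [ 658.9 -131.5]
288 top [126, 128, 128, 129, 127, 124, 124, 127, 125, 127, 132, 165, 184, 185, 187, 168, 146, 140, 139, 149, 156, 158, 157, 154] bot [156, 156, 155, 154, 156, 157, 156, 150, 118, 65, 55, 51, 37, 21, 43, 64, 115, 134, 125, 124]
291 top [128, 129, 132, 136, 132, 132, 133, 134, 130, 128, 135, 165, 187, 188, 187, 172, 148, 139, 138, 148, 157, 157, 154, 156] bot [158, 157, 157, 157, 156, 157, 155, 147, 154, 106, 51, 52, 38, 22, 44, 64, 113, 133, 130, 131]
300 top [128, 127, 130, 130, 127, 127, 128, 129, 132, 130, 125, 122, 124, 132, 134, 136, 112, 64, 50, 54, 51, 49, 53, 54] bot [64, 57, 52, 49, 53, 49, 48, 46, 49, 57, 66, 64, 65, 42, 46, 64, 109, 125, 122, 124]
303 top [129, 129, 127, 126, 126, 122, 120, 124, 129, 128, 124, 120, 123, 126, 130, 134, 124, 83, 48, 49, 67, 175, 210, 211] bot [60, 58, 53, 49, 40, 178, 221, 213, 223, 155, 52, 62, 60, 43, 29, 54, 111, 134, 124, 120]
```

>>> drive_tool([
  {"wx": 0,"wy": 0,"wz": 0,"dx": 0,"dy": 0,"dz": 0.4,"claw": 1},
  {"wx": 0,"wy": 0,"wz": 0,"dx": 0,"dy": 0,"dz": 0.7,"claw": 1},
  {"wx": 0,"wy": 0,"wz": 0,"dx": 0,"dy": 0,"dz": 0.9,"claw": 1},
  {"wx": 0,"wy": 0,"wz": 0,"dx": 0,"dy": 0,"dz": 1,"claw": 1},
  {"wx": 0,"wy": 0,"wz": 0,"dx": 0,"dy": 0,"dz": 1,"claw": 1},
  {"wx": 0,"wy": 0,"wz": 0,"dx": 0,"dy": 0,"dz": 1,"claw": 1},
])

```text
time: 41.45
tcp_pos: [653.3, 32.3, 120.1]
tool_rot: [[0.031, 1.0, -0.0], [1.0, -0.031, -0.001], [-0.001, -0.0, -1.0]]
force: [1.1, 0.0, -1.3]
opening: 0.198
finger_force: 59.5
```

>>> drive_tool([
  {"wx": 0,"wy": 0,"wz": 0,"dx": 0,"dy": 0,"dz": 0.2,"claw": 1},
  {"wx": 0,"wy": 0,"wz": 0,"dx": 0,"dy": 0,"dz": 0.4,"claw": 1},
  {"wx": 0,"wy": 0,"wz": 0,"dx": 0,"dy": 0,"dz": 0.5,"claw": 1},
  {"wx": 0,"wy": 0,"wz": 0,"dx": 0,"dy": 0,"dz": 0.5,"claw": 1},
  {"wx": 0,"wy": 0,"wz": 0,"dx": 0,"dy": 0,"dz": 0.5,"claw": 1},
])

```text
time: 41.95
tcp_pos: [653.2, 32.3, 114.9]
tool_rot: [[0.031, 1.0, -0.0], [1.0, -0.031, -0.001], [-0.001, -0.0, -1.0]]
force: [1.2, 0.3, -1.5]
opening: 0.2
finger_force: 59.5
```

>>> drive_tool([
  {"wx": 0,"wy": 0,"wz": 0,"dx": 0,"dy": 0,"dz": 0.1,"claw": 1},
  {"wx": 0,"wy": 0,"wz": 0,"dx": 0,"dy": 0,"dz": 0.2,"claw": 1},
  {"wx": 0,"wy": 0,"wz": 0,"dx": 0,"dy": 0,"dz": 0.2,"claw": 1},
  {"wx": 0,"wy": 0,"wz": 0,"dx": 0,"dy": 0,"dz": 0.2,"claw": 1},
])

```text
time: 42.35
tcp_pos: [653.5, 32.2, 113.5]
tool_rot: [[0.031, 1.0, 0.0], [1.0, -0.031, -0.001], [-0.001, 0.0, -1.0]]
force: [-0.9, -1.1, 1.0]
opening: 0.199
finger_force: 59.8
```

>>> drive_tool([
  {"wx": 0,"wy": 0,"wz": 0,"dx": 0,"dy": 0,"dz": 0,"claw": 0.5},
  {"wx": 0,"wy": 0,"wz": 0,"dx": 0,"dy": 0,"dz": 0,"claw": 0.4},
  {"wx": 0,"wy": 0,"wz": 0,"dx": 0,"dy": 0,"dz": 0,"claw": 0.4},
  {"wx": 0,"wy": 0,"wz": 0,"dx": 0,"dy": 0,"dz": 0,"claw": 0.4},
  {"wx": 0,"wy": 0,"wz": 0,"dx": 0,"dy": 0,"dz": -2,"claw": 0.4},
  {"wx": 0,"wy": 0,"wz": 0,"dx": 0,"dy": 0,"dz": -5,"claw": 0.4},
  {"wx": 0,"wy": 0,"wz": 0,"dx": 0,"dy": 0,"dz": -9,"claw": 0.4},
  {"wx": 0,"wy": 0,"wz": 0,"dx": 0,"dy": 0,"dz": -13,"claw": 0.4},
  {"wx": 0,"wy": 0,"wz": 0,"dx": 0,"dy": 0,"dz": -17,"claw": 0.4},
  {"wx": 0,"wy": 0,"wz": 0,"dx": -3,"dy": -5,"dz": -19,"claw": 0.4},
  {"wx": 0,"wy": 0,"wz": 0,"dx": -5,"dy": -10,"dz": -19,"claw": 0.4},
  {"wx": 0,"wy": 0,"wz": 0,"dx": -10,"dy": -14,"dz": -19,"claw": 0.4},
  {"wx": 0,"wy": 0,"wz": 0,"dx": -15,"dy": -18,"dz": -19,"claw": 0.4},
  {"wx": 0,"wy": 0,"wz": 0,"dx": -20,"dy": -20,"dz": -19,"claw": 0.4},
  {"wx": 0,"wy": 0,"wz": 0,"dx": -25,"dy": -20,"dz": -19,"claw": 0.4},
  {"wx": 0,"wy": 0,"wz": 0,"dx": -25,"dy": -20,"dz": -19,"claw": 0.4},
  {"wx": 0,"wy": 0,"wz": 0,"dx": -25,"dy": -20,"dz": -19,"claw": 0.4},
])

```text
time: 44.05
tcp_pos: [444.2, -215.6, 303.6]
tool_rot: [[0.037, 0.999, -0.0], [0.999, -0.037, -0.003], [-0.003, -0.0, -1.0]]
force: [0.7, 0.7, -1.0]
opening: 0.602
finger_force: 0.0
```

Run:
```python
from fit import *
t=cap("top","topE");s=cap("side","sideE");print(get_state()["tcp_pos"])
for nm,p in(("t",t),("s",s)):
    for m in masks_of(p,"cover_grip")[:2]:
        c=max(cv2.findContours(m["pixels"].astype(np.uint8),0,2)[0],key=cv2.contourArea)
        print(nm,round(m["p"],2),m["pixels"].sum(),cv2.approxPolyDP(c,3,True)[:,0].tolist())
    print(nm,[(round(m["p"],2),np.round(m["position"])) for m in masks_of(p,"nozzle1_mid")[:3]],[(round(m["p"],2),np.round(m["position"])) for m in masks_of(p,"wedge_grip")[:2]])
R=Ro.from_euler("z",-1.8,degrees=True).as_matrix();C=np.array([653,33,106.])
for x,y in((-64,124),(-64,-124),(64,-124),(64,124)): print((x,y),"t",proj(t,C+R@np.array([x,y,0])),"s",proj(s,C+R@np.array([x,y,0])))
```

```text
[ 445.4 -211.9  303.3]
t 0.92 3566 [[216, 153], [217, 194], [297, 192], [297, 152]]
t 0.42 1371 [[204, 160], [206, 198], [309, 198], [310, 171], [306, 159], [299, 160], [295, 195], [218, 195], [214, 191], [216, 159]]
t [] [(0.56, array([262., 195.]))]
s 0.85 2478 [[237, 170], [303, 206], [339, 187], [272, 156]]
s [] [(0.86, array([342., 236.]))]
(-64, 124) t [214.3 194.5] s [234.5 169.8]
(-64, -124) t [297.7 195.6] s [302.6 204.4]
(64, -124) t [297.9 153.6] s [339.1 185.9]
(64, 124) t [215.7 152.7] s [270.5 155.6]
```

Run:
```python
import fit
from fit import *
t=cap("top");s=cap("side")
fit.MOD={"NL":(-64,124,4),"NR":(-64,-124,4),"FR":(64,-124,4),"FL":(64,124,4),"bNR":(-65,-165,-72),"sNR":(-65,-165,-54),"sFR":(65,-165,-54)}
def quad(p,q,name):
    "sub-pixel corners: max gradient across each side of the quad q, line fit, intersect"
    g=cv2.GaussianBlur(cv2.cvtColor(p["pixels"],cv2.COLOR_BGR2GRAY),(3,3),0).astype(np.float32);L=[]
    for i in range(4):
        a,b=np.array(q[i],float),np.array(q[(i+1)%4],float);d=(b-a)/np.linalg.norm(b-a);n=np.array([-d[1],d[0]]);P=[]
        for f in np.linspace(.12,.88,40):
            c=a+f*(b-a);k=np.arange(-3,3.01,.2);X=(c+np.outer(k,n)).astype(np.float32)
            v=cv2.remap(g,X[:,0].reshape(1,-1),X[:,1].reshape(1,-1),cv2.INTER_LINEAR)[0]
            P.append(c+n*k[np.abs(np.gradient(v)).argmax()])
        L.append(cv2.fitLine(np.array(P,np.float32),cv2.DIST_HUBER,0,.01,.01).ravel())
    out=[]
    for i in range(4):
        l,m=L[i-1],L[i];A=np.c_[l[:2],-m[:2]];k=np.linalg.solve(A,m[2:]-l[2:]);out.append(l[2:]+k[0]*l[:2])
    print(name,np.array(out).tolist() if 0 else np.round(out,1).tolist());return out
Q=quad(t,[(215,194),(297.5,195),(297.5,152.7),(216,152.5)],"t");S=quad(s,[(236,170),(303,206),(339.5,187),(271.5,156)],"s")
N=["NL","NR","FR","FL"]
o=[(t,n,c) for n,c in zip(N,Q)]+[(s,n,c) for n,c in zip(N,S)]
fit.fit(o);fit.fit(o[4:],False)
for n,a,b in zip(N,Q,S): print(n,tri([(t,a),(s,b)]))
```

```text
t [[215.60000610351562, 194.3000030517578], [297.29998779296875, 194.39999389648438], [297.29998779296875, 154.89999389648438], [215.60000610351562, 153.5]]
s [[238.10000610351562, 170.6999969482422], [304.29998779296875, 204.10000610351562], [338.20001220703125, 186.3000030517578], [272.8999938964844, 156.3000030517578]]Traceback (most recent call last):
  File "<stdin>", line 22, in <module>
AttributeError: 'function' object has no attribute 'fit'
```

Run:
```python
import fit as F
from h import *
t=cap("top");s=cap("side")
Q=[(215.6,194.3),(297.3,194.4),(297.3,154.9),(215.6,153.5)];S=[(238.1,170.7),(304.3,204.1),(338.2,186.3),(272.9,156.3)]
M=[(237-.3,170+.2),(303,206.3),(339.5,187),(271.7,155.6)]
N=["NL","NR","FR","FL"]
for a,b in((64,124),(60,120)):
    F.MOD=dict(zip(N,[(-a,b,4),(-a,-b,4),(a,-b,4),(a,b,4)]))
    print(a);F.fit([(t,n,c) for n,c in zip(N,Q)]+[(s,n,c) for n,c in zip(N,S)])
F.MOD=dict(zip(N,[(-64,124,4),(-64,-124,4),(64,-124,4),(64,124,4)]));print("mask");F.fit([(s,n,c) for n,c in zip(N,M)])
```

```text
64
rim [655.5  32.4  99.5] yaw -1.7009307959368185 tilt -0.0083 edge [ 650.6 -133.1   28.9]
NL [-0.9 -0.3]
NR [0.6 0.3]
FR [ 0.7 -2. ]
FL [ 0.4 -1.3]
NL [-2.8  0.1]
NR [-0.7  0.5]
FR [ 1.6 -0.2]
FL [-1.7  0.3]
60
rim [654.5  30.5 100.8] yaw -1.7571897422326368 tilt 0.0048 edge [ 649.4 -134.1   28. ]
NL [ 1.  -1.5]
NR [-0.1 -0.6]
FR [ 0.1 -0.3]
FL [2.3 0.1]
NL [-0.4 -0.5]
NR [-0.5 -0.2]
FR [-0.3  0.3]
FL [-1.5  0.5]
mask
rim [664.4  40.1  92.8] yaw -2.062542966988383 tilt 0.0178 edge [ 658.5 -123.5   17.9]
NL [-0.4 -0.3]
NR [ 0.3 -0.5]
FR [-0.2  0.5]
FL [0.2 0.3]
```

Run:
```python
from h import *
s=cap("side")["pixels"];a=cv2.imread("pics/s5.png")
G=lambda im,b:np.float32(cv2.cvtColor(im,cv2.COLOR_BGR2GRAY)[b[1]:b[3],b[0]:b[2]])
for nm,b in(("free end",(300,208,356,242)),("wedge",(338,215,368,262)),("box ref",(285,148,340,182)),("pivot",(216,176,240,206))):
    tpl=a[b[1]:b[3],b[0]:b[2]]; print(nm,cv2.phaseCorrelate(G(a,b),G(s,b),cv2.createHanningWindow((b[2]-b[0],b[3]-b[1]),cv2.CV_32F)))
```

```text
free end ((-0.04438679786872157, 0.06743111443957162), 0.9420191431487048)
wedge ((0.3618011298262207, -0.006050502076906383), 0.6329858518309064)
box ref ((-0.6654637533094352, 0.9765757378380293), 0.1911029162230315)
pivot ((0.004818594876077498, 0.03303565261562014), 0.9892876709500948)
```

The free end hasn't moved since the wedging (0.07 px). The cover met the rim 92.1 mm above its table height, against 92 expected for a level, fully seated cover. Handing in.

```bash
python3 -c "
from rig import *
print(sign_off())"
```

```text
the job is handed in; nothing more can be done
None
```

I handed the job in: the wedge is under the shelf's free end and holds it level, all four nozzles lie in the organizer, and the cover sits fully down on the rim; levelness rests on the cover's contact height (about 0.1 mm from expected), since the camera fits scattered too much to confirm it.

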